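# Hardness check of a moulded rubber wedge

### The job

Take the rubber shoe wedge out of the parts tray, lay it flat on the steel test plate between the six locating pins (either way round) and let go of it. Then lift the hardness gauge out of its wooden rest by the black grip and press its foot flat on the ringed spot of the sloping face, square to that face, gently, until the grip has sunk about half its spring travel, so that the collar's lower edge meets the dark ring on the steel stem. Finish like that, still holding the gauge pressed there so that the dial can be read, and leave the other things on the bench alone.

Things in the scene. Friction and masses are not known exactly. Their poses are not given: they have to be found in the camera images.
- tray: Shallow grey painted sheet-metal parts tray, fixed, outside 220 (x) x 200 (y) x 14 mm high, walls and floor 2 mm thick, wire handles on its two short sides at rim height. Origin at the centre of its underside on the bench.
- wedge_mid (a point): Dark brown rubber shoe wedge, loose, about 170 g, lying in the tray on its flat underside: 110 mm long (x), 50 mm wide (y), upright sides; 42 mm thick at its -x end, tapering evenly to 18 mm at its +x end (top slopes 0.215 rad). This point: on its centre line at mid-length, 15 mm above the underside (30 mm thick there); z up. Grasp it across its width near mid-length.
- wedge: The same wedge; this point is the centre of its underside, with the same axes.
- mark (a point): The spot to test: middle of a thin chalk-white ring, 28 mm across with a dot at its centre, drawn on the sloping top face of the wedge, on its centre line 10 mm from mid-length toward the thin end. z is the outward normal of the sloping face, x runs down the slope to the thin end.
- nest (a point): Steel test plate, fixed, 170 (x) x 110 (y) mm, top 14 mm above the bench. This point: middle of its top face; z up. Six round-tipped locating pins, 8 mm thick, 11 mm high, frame a place for the wedge: four at x = +-40, y = +-33 mm, two at x = +-63, y = 0; the wedge lies with its length along x with 4 mm play all round. The fingers fit between the side pins.
- plate: The same test plate; origin at the centre of its underside on the bench, same axes.
- rest: Wooden rest block of the gauge, fixed, 80 (x) x 70 (y) x 16 mm high, with a socket 21 mm across and 10 mm deep at its centre in which the foot of the gauge stands. Origin at the centre of its underside.
- grip (a point): Middle of the gauge's black grip, a rounded square bar 30 x 30 mm, 56 mm tall. The gauge, 280 g, stands upright in its rest; z up along its axis; x and y square to the flats of the grip; dial faces -x. This point is 118 mm above the underside of the foot (grip not pressed). A steel collar ends 34 mm below it; then bare stem; the dial body, 54 mm across, begins 47 mm below it.
- gauge: The same gauge, grip part with all it carries; origin on its axis at the underside of the foot while the grip is not pressed; z up along its axis.
- foot (a point): Middle of the flat underside of the gauge's steel foot, 18 mm across, on the gauge's axis; z points up along the axis to the grip.
- loader (a joint): How far the grip has sunk on the stem of the gauge, 0 (free) to 0.013 m (bottomed). The grip slides on the stem against a spring: it starts to sink at 4.8 N and takes 0.8 N more per mm, so 10.4 N at 7 mm. The dark ring on the stem, just over 6 mm below the free collar, marks the proper depth.
- pointer (a joint): Angle of the dial's pointer, geared to the grip: 0 at the start of the scale, clockwise positive, 0.36 rad for each mm the grip has sunk; at the dark ring it stands a little past the middle of the 4.7 rad scale.
- whetstone: Small broken dark grey whetstone, 35 x 58 x 23 mm, loose, behind the test plate; leave alone. Origin under its centre.
- bottle: Slim dark brown dye bottle with black cap, 53 mm across, 162 mm high, standing loose behind the work to the left; leave alone. Origin at the centre of its underside.
- marker: Marker pen, 14 x 134 x 16 mm, lying at the front of the bench; leave alone. Origin under its centre.
Not all that is in view belongs to the job. What is shaped like the wedge but yellow is not meant.

How it is judged:
By the outcome, as a careful person would: the job done as asked, in the order asked, and still so for the second after the job is handed in, while the arm keeps its last pose, push and grip.
It also fails if it takes over 54 s, if anything falls off the work surface, if the arm or the gripper's body presses on something with over 40 N, if the wrist force passes 120 N, or if a joint passes its speed limit or range.

### The arm

A 7-joint arm with a two-finger parallel gripper is mounted at the origin on a cart in front of the work surface, level with it; the furniture and walls round the work are solid. World frame = base frame: x ahead of the robot, y to its left, z up, the work surface at z = 0. Lengths are in m, angles in rad, forces in N, time in s.
With the tool pointing down it reaches from about 0.4 to 0.875 m from the base axis. Payload 4.4 kg.
Tool frame: the origin (TCP) lies on the centre line of the jaws, within the pads' length; the fingertips stand 11 mm ahead of it and the grasp point (between the pads) lies 8 mm behind it; z points along the fingers, y is the line along which they close (so a half turn about z gives the same grasp; the last joint's range is limited). The gripper opens to 85 mm and grips with 20 to 120 N. Pads are 22 mm wide; open, the fingers measure 114 mm over their backs; the gripper's body (76 mm by 85 mm) begins 54 mm behind the grasp point. The pads swing forward as they close: fully open they stand 13 mm farther back than shut.
Start: joints at [1.074, 0.628, 0.038, 1.517, -0.027, 0.996, -0.02], TCP at [0.271, -0.591, 0.205] pointing down, gripper open.
Joint ranges: [-3.06, 3.06], [-0.37, 2.12], [-1.25, 1.32], [0.18, 2.47], [-1.1, 4.24], [0.23, 1.98], [-2.94, 2.94]. Speed limits (rad/s): [2.57, 2.57, 3.14, 3.14, 3.14, 3.14, 3.14].

### API

Orientations are given as a unit quaternion [x, y, z, w].
In Python, from cell import * gives the robot as it stands. The module is installed in compiled form; this text tells all that it offers.
- The arm moves only by the tool jog_arm, never from a script. Its argument "rows" is a list of rows, each an object of numbers: "tx", "ty", "tz": the shift along the tool's x, y, z in cm; "rx", "ry", "rz": the turn, a rotation vector about the tool's x, y, z in rad; "gripper": the closure, from 0 (fully open) to 1 (shut). A call has 1 to 5 rows; each row shifts and turns the commanded pose from where the row before left it, along the tool's axes as they then stand; what a row does not reach is not made up. A row lasts 1/12 s, in which the tool goes at most 41.7 mm and 7.16 degrees, less where a joint would pass 70% of its speed; a pose out of reach is approached as far as the arm can. A call is refused whole if a number of a shift passes 4.17 or a number of a turn 0.125, either way. A call with a gripper value outside its range is refused whole. The fingers move at their own pace and stop on an object; the grip force is fixed at half the most. Time passes only in rows, so rows that do not move let the fingers close. It gives the time, the measured TCP pose, the force, the opening and the grip force at its end, in the units of the state.
- state(): the state, without advancing time (a new reading comes with each control period).
- grab_frame(name): name is "side" or "top"; returns a dict with "img" (400x640x3 uint8, blue, green, red), "mtx" (3x3 intrinsics, pixels), "R" (3x3) and "t" (3): a world point X has camera coordinates R X + t. Camera axes: x right, y down, z forward; pixel columns grow to the right and rows downward; lengths in m; the calibration is good to about 2 mm. A picture is of the moment at which its call begins. There is no depth.
- job_done(): hands the job in; it is judged then, once.
The state is a dict: "time_s": time; "joint_positions": joint angles; "joint_velocities": joint speeds; "effort": joint torques, N m; "tool_pos": TCP position; "orientation": TCP orientation; "ft_force": force on the tool from outside, world axes, zero at the start; "ft_torque": the same for the moment, N m; "width": opening from 0.0 (shut) to 1.0 (fully open); "grip_force": force on a finger pad.
Only numpy, scipy, OpenCV 4.12 (cv2) and the standard library are available. Lean on these libraries where they do the work, as an engineer would, in place of code of your own. Each camera call takes 0.05 s, during which the arm holds its last target. There are 200 camera calls.

## Working session

There is one attempt and no reset: what is moved stays moved. The work goes in short steps, Python scripts to look and compute and a tool call to move; the robot and the scene stay as the last step left them, time stands still between calls to the robot, and variables do not carry over. Pictures are saved under pics/ and viewed, at most 10 in all, crops included, and the job is handed in when it is done.

Besides the shell and the picture viewer there is one more tool, called after "Emit:" by a JSON object that holds its "method" and its "body". jog_arm: Moves the arm, as the interface text tells. Its arguments: {"type":"object","properties":{"rows":{"type":"array","items":{"type":"object","properties":{"tx":{"type":"number"},"ty":{"type":"number"},"tz":{"type":"number"},"rx":{"type":"number"},"ry":{"type":"number"},"rz":{"type":"number"},"gripper":{"type":"number"}}}}},"required":["rows"]}

```bash
mkdir -p pics; python3 - <<'E'
from cell import *
import cv2
s=state();print(s['time_s'],s['tool_pos'],s['orientation'],s['width'],s['ft_force'])
for n in("side","top"):
    f=grab_frame(n);cv2.imwrite(f"pics/{n}0.png",f["img"]);print(n,f["mtx"],f["R"],f["t"],-f["R"].T@f["t"])
E
```

```text
0.0 [ 0.27115108 -0.5899748   0.20418159] [ 9.76887718e-01  2.13750898e-01 -2.41275324e-04 -9.39171651e-04] 1.0067301357728404 [-0.39638076  0.41659663 -0.17847962]
side [[471.67454102   0.         322.42978519]
 [  0.         471.67454102 204.04290851]
 [  0.           0.           1.        ]] [[-0.97291526 -0.23008366  0.02230259]
 [-0.16248157  0.61203615 -0.77395833]
 [ 0.16442517 -0.75661963 -0.63284366]] [0.48559979 0.24114653 1.55810929] [0.25543692 1.14303425 1.16184682]
top [[374.94103479   0.         316.11253029]
 [  0.         374.94103479 197.54874027]
 [  0.           0.           1.        ]] [[ 0.00741785 -0.9999649   0.00389443]
 [-0.99650043 -0.0077163  -0.08323071]
 [ 0.08325784 -0.0032634  -0.9965227 ]] [-0.09765942  0.52715068  1.11006675] [ 0.43360854 -0.08996574  1.15046216]
```

View pics/top0.png

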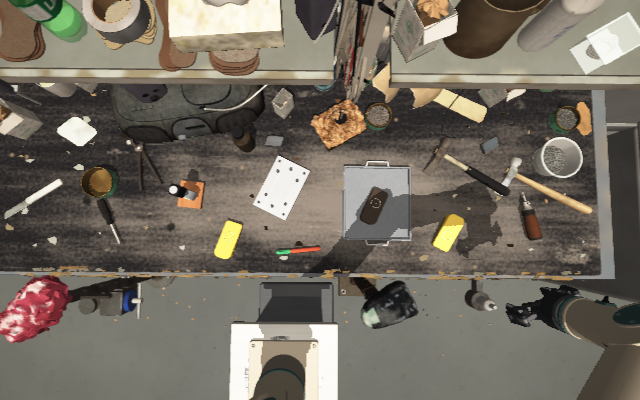

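View pics/side0.png

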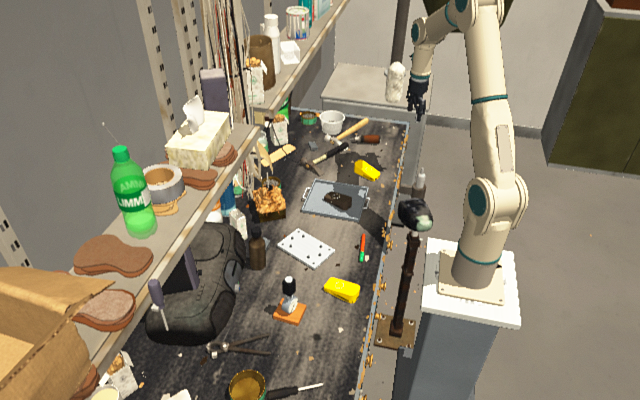

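The top view shows the wedge at (375,205) in the tray, the plate at (282,187) and the gauge with its orange rest at (188,193). The side view shows the gauge upright at (289,290) and the wedge at (338,200).

```bash
cat > h.py <<'E'
from cell import *
import numpy as np, cv2
from scipy.spatial.transform import Rotation as Ro
def ray(f,px,z):
    px=np.atleast_2d(px).astype(float)
    d=np.c_[px,np.ones(len(px))]@np.linalg.inv(f["mtx"]).T@f["R"]
    c=-f["R"].T@f["t"]
    return c+d*((z-c[2])/d[:,2])[:,None]
def proj(f,X):
    q=(f["R"]@np.atleast_2d(X).T).T+f["t"]; q=q@f["mtx"].T; return q[:,:2]/q[:,2:]
def blob(mask,near):
    cs,_=cv2.findContours(mask.astype(np.uint8),cv2.RETR_EXTERNAL,cv2.CHAIN_APPROX_NONE)
    cs=[c for c in cs if cv2.contourArea(c)>15]
    return min(cs,key=lambda c:np.hypot(*(np.array(cv2.minAreaRect(c)[0])-near))-0.0)
E
python3 - <<'E'
from h import *
f=grab_frame("top");im=f["img"];h=cv2.cvtColor(im,cv2.COLOR_BGR2HSV)
H,S,V=[h[...,i].astype(int) for i in range(3)]
m=(V>185)&(S<40)
c=blob(m,(282,187));P=ray(f,c[:,0],0.014)[:,:2].astype(np.float32);r=cv2.minAreaRect(P*1000);print("plate",r,cv2.contourArea(c))
m=(H<18)&(S>130)&(V>90)
c=blob(m,(190,195));P=ray(f,c[:,0],0.016)[:,:2].astype(np.float32);print("rest",cv2.minAreaRect(P*1000),cv2.contourArea(c),cv2.boxPoints(cv2.minAreaRect(P*1000)))
for p in [(376,205),(372,192),(390,180),(360,230)]: print(p,h[p[1],p[0]])
t=cv2.resize(im[155:255,335:420],None,fx=5,fy=5,interpolation=cv2.INTER_CUBIC)
t2=cv2.resize(im[165:225,150:220],None,fx=5,fy=5,interpolation=cv2.INTER_CUBIC)
o=np.zeros((500,780,3),np.uint8);o[:500,:425]=t;o[:300,428:778]=t2
cv2.imwrite("pics/c1.png",o)
g=grab_frame("side")["img"]
a=cv2.resize(g[265:330,260:320],None,fx=6,fy=6,interpolation=cv2.INTER_CUBIC);b=cv2.resize(g[170:225,295:375],None,fx=5,fy=5,interpolation=cv2.INTER_CUBIC)
o=np.zeros((400,765,3),np.uint8);o[:390,:360]=a;o[:275,362:762]=b
cv2.imwrite("pics/c2.png",o)
E
```

```text
plate ((559.1477661132812, 13.595962524414062), (111.81015014648438, 169.48883056640625), 63.97285079956055) 1942.0
rest ((536.3607177734375, 287.5220031738281), (71.91334533691406, 79.52904510498047), 84.10049438476562) 383.5 [[493.11102 255.84293]
 [572.2189  247.66861]
 [579.6104  319.20108]
 [500.50256 327.3754 ]]
(376, 205) [14 82 53]
(372, 192) [14 87 82]
(390, 180) [ 45   3 183]
(360, 230) [ 30   3 102]
```

View pics/c1.png

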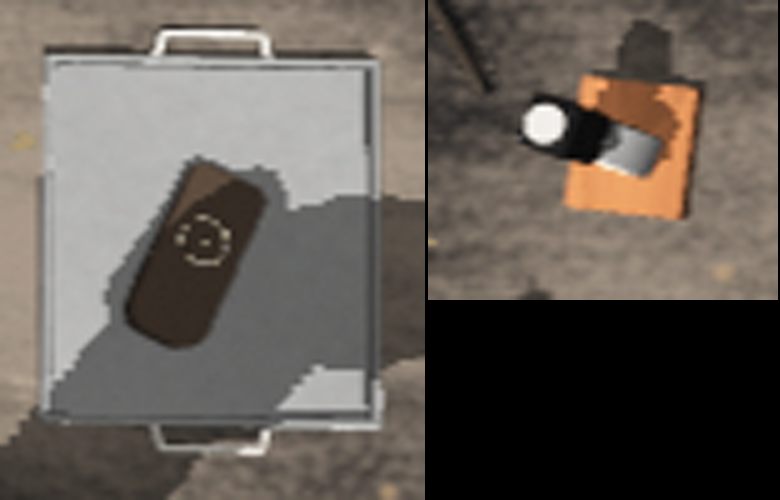

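View pics/c2.png

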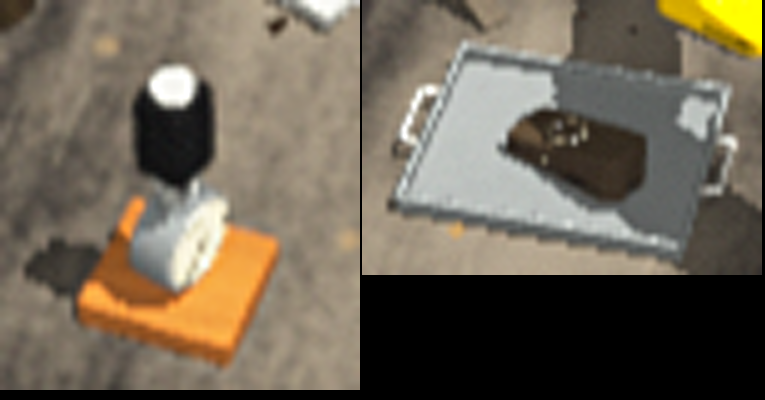

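Crop 1: the thin end (ring side) points up-right, the ring centre is near top-view px (375.6,203), and the grip's white cap is near (173,190). Crop 2: the dial faces the robot (image right), and the grip's lower edge is at about (283,293), (290,296) and (295,292).

```bash
cat >> h.py <<'E'
def say(f,n,c,z):
    P=ray(f,c[:,0],z)[:,:2].astype(np.float32)*1000;print(n,[np.round(q,1) for q in cv2.minAreaRect(P)])
E
python3 - <<'E'
from h import *
F={n:grab_frame(n) for n in("top","side")}
f=F["top"]
for n,near in(("top",(375,205)),("side",(338,200))):
    f=F[n];h=cv2.cvtColor(f["img"],cv2.COLOR_BGR2HSV).astype(int);H,S,V=h[...,0],h[...,1],h[...,2]
    m=(H>4)&(H<22)&(S>60)&(V<125)
    w=np.zeros_like(m);x,y=near;w[y-25:y+25,x-30:x+30]=1
    m=cv2.morphologyEx((m&w).astype(np.uint8),cv2.MORPH_OPEN,np.ones((3,3)))
    m=cv2.morphologyEx(m,cv2.MORPH_CLOSE,np.ones((5,5)))
    c=max(cv2.findContours(m,0,1)[0],key=cv2.contourArea);print(n,cv2.contourArea(c),cv2.boundingRect(c))
    for z in(.002,.032): say(f,"wedge z%.3f"%z,c,z)
    V2=f["img"].max(2).astype(int)
    mm=cv2.erode(m,np.ones((5,5)))>0
    ys,xs=np.nonzero(mm&(V2>105)&(h[...,1]<110));
    p=np.array([xs,ys]).T;(cx,cy),r=cv2.minEnclosingCircle(p.astype(np.float32));print("ring",cx,cy,r,len(p),ray(f,(cx,cy),.0298))
# gauge: white cap & grip bottom corners
f=F["side"];print("gripbottom",ray(f,[(282.8,293.3),(290,295.8),(295.5,292.5)],.096)*1000)
for n,near in(("top",(173.5,190)),("side",(288.8,279.5))):
    f=F[n];V=f["img"].min(2)
    c=blob(V>170,near);(cx,cy)=np.mean(c[:,0],0);print(n,"cap",cx,cy,cv2.contourArea(c));
    for z in(.152,.16,.17,.18): print(z,ray(f,(cx,cy),z)*1000)
# plate via pins? tray
f=F["side"];V=f["img"].min(2);c=blob((V>165),(306,248));say(f,"plate side",c,.014)
E
```

```text
top 519.0 (361, 188, 26, 36)
wedge z0.002 [array([ 505.2, -270.1]), array([ 50.5, 109.5]), np.float64(64.5)]
wedge z0.032 [array([ 503.3, -265.4]), array([ 49.2, 106.6]), np.float64(64.5)]
ring 375.1206970214844 202.70689392089844 5.1693501472473145 21 [[ 0.51309156 -0.27063745  0.0298    ]]
side 269.5 (325, 192, 27, 18)
wedge z0.002 [array([ 500.7, -289.9]), array([ 78.1, 113.2]), np.float64(65.6)]
wedge z0.032 [array([ 494.3, -252.9]), array([ 76.1, 110.2]), np.float64(65.6)]
ring 336.5 197.5 2.549609661102295 5 [[ 0.5061984 -0.2632261  0.0298   ]]
gripbottom [[549.36077964 295.09389442  96.        ]
 [526.6165873  298.79335618  96.        ]
 [514.62935888 283.11886312  96.        ]]
top cap 172.85714285714286 189.23809523809524 36.5
0.152 [[536.3561511 289.8765105 152.       ]]
0.16 [[535.5329042  286.83309221 160.        ]]
0.17 [[534.50384557 283.02881934 170.        ]]
0.18 [[533.47478693 279.22454647 180.        ]]
side cap 288.3333333333333 278.8888888888889 29.0
0.152 [[534.10983711 285.74437133 152.        ]]
0.16 [[531.90219205 292.53581628 160.        ]]
0.17 [[529.14263573 301.02512247 170.        ]]
0.18 [[526.3830794  309.51442865 180.        ]]
plate side [array([554.7,  13.5]), array([114.3, 177.3]), np.float64(63.9)]
```

Emit:
{"method": "jog_arm", "body": {"rows": [{"tx":3.47,"ty":-1.96},{"tx":3.47,"ty":-1.96},{"tx":3.47,"ty":-1.96},{"tx":3.47,"ty":-1.96},{"tx":3.47,"ty":-1.96}]}}

```text
schema error: expected keys tx, ty, tz, rx, ry, rz, gripper
```

Emit:
{"method": "jog_arm", "body": {"rows": [{"tx":3.47,"ty":-1.96},{"tx":3.47,"ty":-1.96},{"tx":3.47,"ty":-1.96},{"tx":3.47,"ty":-1.96},{"tx":3.47,"ty":-1.96}]}}

```text
schema error: expected keys tx, ty, tz, rx, ry, rz, gripper
```

Emit:
{"method": "jog_arm", "body": {"rows": [{"tz":0.5,"rz":-0.125},{"tz":0.5,"rz":-0.125},{"tz":0.5,"rz":-0.125},{"tz":0.5,"rz":-0.125},{"tz":0.5,"rz":-0.125}]}}

```text
schema error: expected keys tx, ty, tz, rx, ry, rz, gripper
```

All seven keys are needed.

Emit:
{"method": "jog_arm", "body": {"rows": [{"tx":3.47,"ty":-1.96,"tz":0,"rx":0,"ry":0,"rz":0,"gripper":0},{"tx":3.47,"ty":-1.96,"tz":0,"rx":0,"ry":0,"rz":0,"gripper":0},{"tx":3.47,"ty":-1.96,"tz":0,"rx":0,"ry":0,"rz":0,"gripper":0},{"tx":3.47,"ty":-1.96,"tz":0,"rx":0,"ry":0,"rz":0,"gripper":0},{"tx":3.47,"ty":-1.96,"tz":0,"rx":0,"ry":0,"rz":0,"gripper":0}]}}

```text
time_s: 0.72
tool_pos: [0.389, -0.4275, 0.2052]
orientation: [0.977, 0.214, 0.0, 0.0]
ft_force: [1.8, 0.0, -0.2]
width: 0.999
grip_force: 0.0
```

Emit:
{"method": "jog_arm", "body": {"rows": [{"tx":3.47,"ty":-1.96,"tz":0,"rx":0,"ry":0,"rz":0,"gripper":0},{"tx":3.47,"ty":-1.96,"tz":0,"rx":0,"ry":0,"rz":0,"gripper":0},{"tx":3.47,"ty":-1.96,"tz":0,"rx":0,"ry":0,"rz":0,"gripper":0},{"tx":3.47,"ty":-1.96,"tz":0,"rx":0,"ry":0,"rz":0,"gripper":0},{"tx":3.47,"ty":-1.96,"tz":0,"rx":0,"ry":0,"rz":0,"gripper":0}]}}

```text
time_s: 1.13
tool_pos: [0.5058, -0.2659, 0.2053]
orientation: [0.977, 0.214, 0.0, 0.0]
ft_force: [-0.2, -0.1, 0.4]
width: 0.997
grip_force: 0.0
```

Emit:
{"method": "jog_arm", "body": {"rows": [{"tx":0,"ty":0,"tz":0.5,"rx":0,"ry":0,"rz":-0.125,"gripper":0},{"tx":0,"ty":0,"tz":0.5,"rx":0,"ry":0,"rz":-0.125,"gripper":0},{"tx":0,"ty":0,"tz":0.5,"rx":0,"ry":0,"rz":-0.125,"gripper":0},{"tx":0,"ty":0,"tz":0.5,"rx":0,"ry":0,"rz":-0.125,"gripper":0},{"tx":0,"ty":0,"tz":0.5,"rx":0,"ry":0,"rz":-0.125,"gripper":0}]}}

```text
time_s: 1.55
tool_pos: [0.505, -0.2674, 0.1799]
orientation: [0.862, 0.507, 0.0, 0.0]
ft_force: [-0.5, 1.2, -0.2]
width: 1.004
grip_force: 0.0
```

Emit:
{"method": "jog_arm", "body": {"rows": [{"tx":0,"ty":0,"tz":0.5,"rx":0,"ry":0,"rz":-0.125,"gripper":0},{"tx":0,"ty":0,"tz":0.5,"rx":0,"ry":0,"rz":-0.125,"gripper":0},{"tx":0,"ty":0,"tz":0.5,"rx":0,"ry":0,"rz":-0.125,"gripper":0},{"tx":0,"ty":0,"tz":0.5,"rx":0,"ry":0,"rz":-0.125,"gripper":0},{"tx":0,"ty":0,"tz":0.5,"rx":0,"ry":0,"rz":-0.125,"gripper":0}]}}

```text
time_s: 1.97
tool_pos: [0.5049, -0.2678, 0.1549]
orientation: [0.665, 0.747, -0.0, 0.0]
ft_force: [-0.4, -0.5, -0.3]
width: 1.0
grip_force: 0.0
```

Emit:
{"method": "jog_arm", "body": {"rows": [{"tx":0,"ty":0,"tz":0.5,"rx":0,"ry":0,"rz":-0.125,"gripper":0},{"tx":0,"ty":0,"tz":0.5,"rx":0,"ry":0,"rz":-0.125,"gripper":0},{"tx":0,"ty":0,"tz":0.5,"rx":0,"ry":0,"rz":-0.125,"gripper":0},{"tx":0,"ty":0,"tz":0.5,"rx":0,"ry":0,"rz":-0.125,"gripper":0},{"tx":0,"ty":0,"tz":0.5,"rx":0,"ry":0,"rz":-0.125,"gripper":0}]}}

```text
time_s: 2.38
tool_pos: [0.5049, -0.2679, 0.1299]
orientation: [0.403, 0.915, -0.0, 0.0]
ft_force: [0.2, 0.4, 0.5]
width: 1.0
grip_force: 0.0
```

Emit:
{"method": "jog_arm", "body": {"rows": [{"tx":0,"ty":0,"tz":0.5,"rx":0,"ry":0,"rz":-0.125,"gripper":0},{"tx":0,"ty":0,"tz":0.5,"rx":0,"ry":0,"rz":-0.125,"gripper":0},{"tx":0,"ty":0,"tz":0.5,"rx":0,"ry":0,"rz":-0.125,"gripper":0},{"tx":0,"ty":0,"tz":0,"rx":0,"ry":0,"rz":-0.015,"gripper":0},{"tx":0,"ty":0,"tz":0,"rx":0,"ry":0,"rz":0,"gripper":0}]}}

```text
time_s: 2.8
tool_pos: [0.5046, -0.2678, 0.1149]
orientation: [0.222, 0.975, 0.0, -0.0]
ft_force: [-0.7, 0.7, 0.1]
width: 1.003
grip_force: 0.0
```

```bash
cat >> h.py <<'E'
def go(p,yaw=None):
    s=state();R=Ro.from_quat(s["orientation"]);A=R.as_matrix()
    print("t",s["time_s"],"tcp",np.round(s["tool_pos"],4),"yawx",np.degrees(np.arctan2(A[1,0],A[0,0])).round(2),"z",A[:,2].round(3),"q",np.round(s["joint_positions"],2))
    print("shift cm",(A.T@(np.array(p)-s["tool_pos"])*100).round(2))
    if yaw is not None:
        d=(yaw-np.degrees(np.arctan2(A[1,0],A[0,0]))+180)%360-180;print("rz",-np.radians(d).round(3))
E
python3 -c "
from h import *
go([.504,-.267,.014],154.4)"
```

```text
t 2.8 tcp [ 0.5046 -0.2678  0.1149] yawx 154.29 z [-0.     0.001 -1.   ] q [ 0.8   0.69 -0.57  1.82  0.51  0.78  1.09]
shift cm [ 0.09  0.04 10.09]
rz -0.002
```

Emit:
{"method": "jog_arm", "body": {"rows": [{"tx":0.09,"ty":0.04,"tz":2.5,"rx":0,"ry":0,"rz":0,"gripper":0},{"tx":0,"ty":0,"tz":2.5,"rx":0,"ry":0,"rz":0,"gripper":0},{"tx":0,"ty":0,"tz":2.5,"rx":0,"ry":0,"rz":0,"gripper":0},{"tx":0,"ty":0,"tz":1.6,"rx":0,"ry":0,"rz":0,"gripper":0},{"tx":0,"ty":0,"tz":1.0,"rx":0,"ry":0,"rz":0,"gripper":0}]}}

```text
time_s: 3.22
tool_pos: [0.5035, -0.2668, 0.0127]
orientation: [0.222, 0.975, -0.0, -0.001]
ft_force: [0.5, 0.2, 0.6]
width: 1.002
grip_force: 0.0
```

Emit:
{"method": "jog_arm", "body": {"rows": [{"tx":0,"ty":0,"tz":0,"rx":0,"ry":0,"rz":0,"gripper":1},{"tx":0,"ty":0,"tz":0,"rx":0,"ry":0,"rz":0,"gripper":1},{"tx":0,"ty":0,"tz":0,"rx":0,"ry":0,"rz":0,"gripper":1},{"tx":0,"ty":0,"tz":0,"rx":0,"ry":0,"rz":0,"gripper":1},{"tx":0,"ty":0,"tz":0,"rx":0,"ry":0,"rz":0,"gripper":1}]}}

```text
time_s: 3.63
tool_pos: [0.5051, -0.2673, 0.0153]
orientation: [0.221, 0.975, -0.0, 0.001]
ft_force: [-0.3, -0.5, 0.2]
width: 0.298
grip_force: 0.0
```

Emit:
{"method": "jog_arm", "body": {"rows": [{"tx":0,"ty":0,"tz":0,"rx":0,"ry":0,"rz":0,"gripper":1},{"tx":0,"ty":0,"tz":0,"rx":0,"ry":0,"rz":0,"gripper":1},{"tx":0,"ty":0,"tz":0,"rx":0,"ry":0,"rz":0,"gripper":1}]}}

```text
time_s: 3.88
tool_pos: [0.5044, -0.267, 0.0144]
orientation: [0.221, 0.975, -0.0, 0.0]
ft_force: [-0.2, -0.3, 0.2]
width: -0.002
grip_force: 0.0
```

The fingers shut without meeting the wedge, so I'll look.

```bash
python3 - <<'E'
from h import *
a=cv2.resize(grab_frame("top")["img"][140:260,310:440],None,fx=3,fy=4)
b=cv2.resize(grab_frame("side")["img"][130:230,280:380],None,fx=4,fy=4.8)
b=cv2.resize(b,(400,480));a=cv2.resize(a,(390,480));cv2.imwrite("pics/m1.png",np.hstack([a,b]))
E
```

```text
(no output)
```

View pics/m1.png

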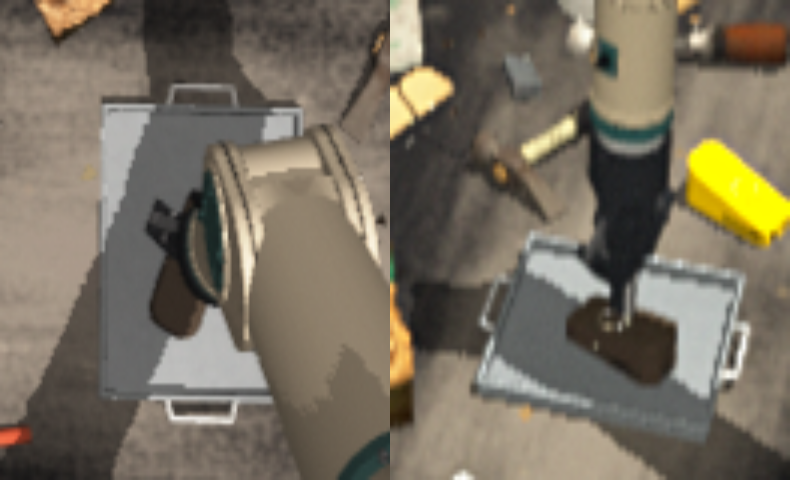

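The side crop shows the closed fingertips at about side px (338,198), over the ring, and the wedge about where it was. I'll check the projections.

```bash
python3 - <<'E'
from h import *
f=grab_frame("side")
for z in(.003,.0144,.033,.05): print(z,proj(f,[.504,-.267,z]))
h=cv2.cvtColor(f["img"],cv2.COLOR_BGR2HSV).astype(int);H,S,V=h[...,0],h[...,1],h[...,2]
m=(H>4)&(H<22)&(S>60)&(V<125);w=np.zeros_like(m);w[175:225,308:368]=1
m=cv2.morphologyEx((m&w).astype(np.uint8),cv2.MORPH_OPEN,np.ones((3,3)));m=cv2.morphologyEx(m,cv2.MORPH_CLOSE,np.ones((5,5)))
c=max(cv2.findContours(m,0,1)[0],key=cv2.contourArea);print(cv2.contourArea(c),cv2.boundingRect(c))
s=state();print(s["tool_pos"],s["ft_force"],s["width"])
h0=cv2.cvtColor(cv2.imread("pics/side0.png"),cv2.COLOR_BGR2HSV).astype(int)
d=cv2.absdiff(f["img"],cv2.imread("pics/side0.png")).max(2)
cv2.imwrite("pics/cmp.png",cv2.resize(np.hstack([cv2.imread("pics/side0.png")[150:230,300:380],f["img"][150:230,300:380]]),None,fx=5,fy=5,interpolation=cv2.INTER_NEAREST))
E
```

```text
0.003 [[336.96860984 202.38285969]]
0.0144 [[337.09119785 200.10702352]]
0.033 [[337.29329387 196.35512779]]
0.05 [[337.48030268 192.88332473]]
239.0 (324, 192, 27, 18)
[ 0.50429192 -0.26686664  0.01416383] [ 0.8307995  -0.16367072  0.02806497] -0.0010355254191108342
```

View pics/cmp.png

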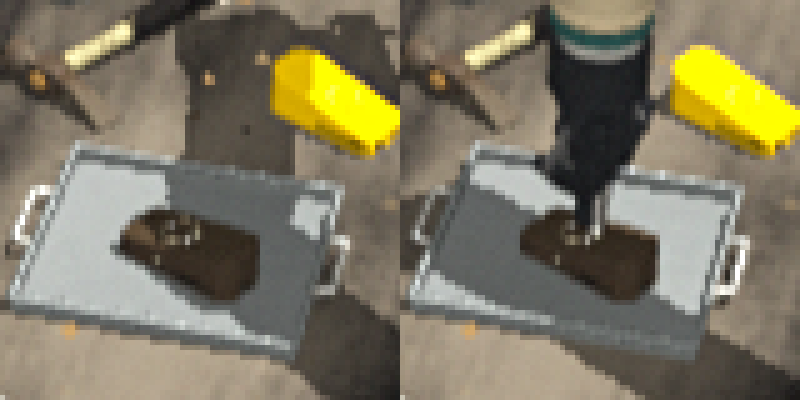

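The wedge hasn't moved, but the fingertips appear at its top surface (z about 0.03) although the reported TCP is 0.014. I'll lift and check the tool offset against the image.

Emit:
{"method": "jog_arm", "body": {"rows": [{"tx":0,"ty":0,"tz":-2.5,"rx":0,"ry":0,"rz":0,"gripper":1},{"tx":0,"ty":0,"tz":-2.5,"rx":0,"ry":0,"rz":0,"gripper":1},{"tx":0,"ty":0,"tz":-2.5,"rx":0,"ry":0,"rz":0,"gripper":1},{"tx":0,"ty":0,"tz":-2.5,"rx":0,"ry":0,"rz":0,"gripper":1},{"tx":0,"ty":0,"tz":0,"rx":0,"ry":0,"rz":0,"gripper":1}]}}

```text
time_s: 4.45
tool_pos: [0.5075, -0.2677, 0.1186]
orientation: [0.221, 0.975, -0.001, 0.004]
ft_force: [1.3, 0.3, 1.1]
width: -0.002
grip_force: 0.0
```

```bash
python3 - <<'E'
from h import *
s=state();p=s["tool_pos"];print(p,s["ft_force"])
f=grab_frame("side")
for d in(.011,0,-.008,-.02): print(d,proj(f,p-[0,0,d]))
a=cv2.resize(f["img"][140:220,300:380],None,fx=5,fy=5,interpolation=cv2.INTER_NEAREST)
g=grab_frame("top");b=cv2.resize(g["img"][165:245,330:410],None,fx=5,fy=5,interpolation=cv2.INTER_NEAREST)
print(proj(g,p-[0,0,.011]))
cv2.imwrite("pics/cmp2.png",np.hstack([a,b]))
E
```

```text
[ 0.50745801 -0.26765121  0.11862081] [1.33845432 0.2870708  1.14745599]
0.011 [[337.26790107 180.56150619]]
0 [[337.39170477 178.19909502]]
-0.008 [[337.48235759 176.46926605]]
-0.02 [[337.61931674 173.85582379]]
[[378.54601267 202.77399351]]
```

View pics/cmp2.png

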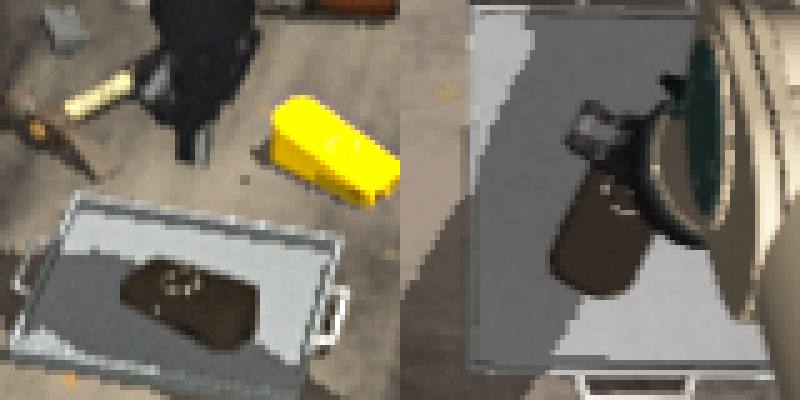

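The tip shows at about side px (339,173), where the reported pose predicts (337,181), so the real fingertips stand about 30 mm higher than stated. I'll reopen, go down, then feel for the tray floor in small steps.

Emit:
{"method": "jog_arm", "body": {"rows": [{"tx":0,"ty":0,"tz":0,"rx":0,"ry":0,"rz":0,"gripper":0},{"tx":0,"ty":0,"tz":0,"rx":0,"ry":0,"rz":0,"gripper":0},{"tx":0,"ty":0,"tz":0,"rx":0,"ry":0,"rz":0,"gripper":0},{"tx":0,"ty":0,"tz":1.5,"rx":0,"ry":0,"rz":0,"gripper":0},{"tx":0,"ty":0,"tz":1.5,"rx":0,"ry":0,"rz":0,"gripper":0}]}}

```text
time_s: 4.97
tool_pos: [0.5046, -0.2669, 0.0836]
orientation: [0.221, 0.975, -0.0, 0.0]
ft_force: [0.1, -0.3, 0.0]
width: 0.706
grip_force: 0.0
```

Emit:
{"method": "jog_arm", "body": {"rows": [{"tx":0,"ty":0,"tz":1.5,"rx":0,"ry":0,"rz":0,"gripper":0},{"tx":0,"ty":0,"tz":1.5,"rx":0,"ry":0,"rz":0,"gripper":0},{"tx":0,"ty":0,"tz":1.5,"rx":0,"ry":0,"rz":0,"gripper":0},{"tx":0,"ty":0,"tz":1.5,"rx":0,"ry":0,"rz":0,"gripper":0},{"tx":0,"ty":0,"tz":1.0,"rx":0,"ry":0,"rz":0,"gripper":0}]}}

```text
time_s: 5.38
tool_pos: [0.5031, -0.2663, 0.012]
orientation: [0.221, 0.975, 0.0, -0.001]
ft_force: [-0.8, -1.2, 0.7]
width: 0.997
grip_force: 0.0
```

Emit:
{"method": "jog_arm", "body": {"rows": [{"tx":0,"ty":0,"tz":0.2,"rx":0,"ry":0,"rz":0,"gripper":0},{"tx":0,"ty":0,"tz":0.2,"rx":0,"ry":0,"rz":0,"gripper":0},{"tx":0,"ty":0,"tz":0.2,"rx":0,"ry":0,"rz":0,"gripper":0},{"tx":0,"ty":0,"tz":0,"rx":0,"ry":0,"rz":0,"gripper":0}]}}

```text
time_s: 5.72
tool_pos: [0.5046, -0.2669, 0.0084]
orientation: [0.221, 0.975, -0.0, 0.0]
ft_force: [-0.8, 0.4, 0.3]
width: 0.999
grip_force: 0.0
```

```bash
python3 - <<'E'
from h import *
s=state();p=s["tool_pos"];print(p,s["ft_force"])
f=grab_frame("side");R=Ro.from_quat(s["orientation"]).as_matrix()
for k in(-.05,.05): print(proj(f,p+R[:,1]*k+[0,0,.002]))
cv2.imwrite("pics/o1.png",cv2.resize(f["img"][140:230,285:385],None,fx=6,fy=6,interpolation=cv2.INTER_NEAREST))
E
```

```text
[ 0.50461481 -0.26693961  0.00839837] [-0.75985375  0.38628272  0.34986751]
[[344.57439531 194.85370629]]
[[328.94610859 207.13457712]]
```

View pics/o1.png

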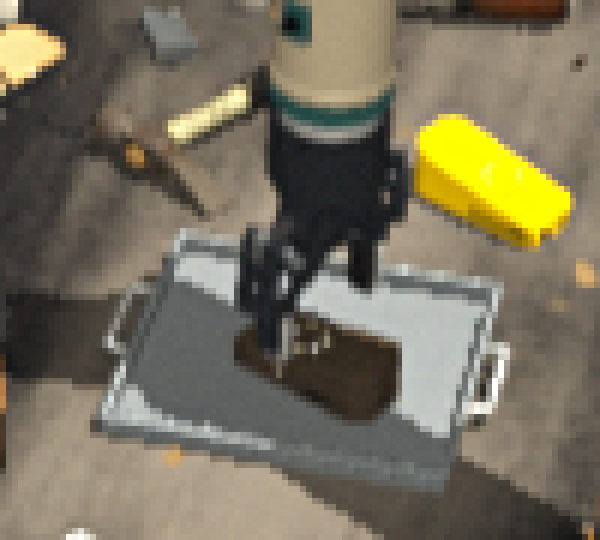

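The open fingers straddle the wedge with tips at px (331,202) and (346,188), about 27 mm higher than the pose says; sideways they agree. I'll keep going down, watching the force.

Emit:
{"method": "jog_arm", "body": {"rows": [{"tx":0,"ty":0,"tz":0.4,"rx":0,"ry":0,"rz":0,"gripper":0},{"tx":0,"ty":0,"tz":0.4,"rx":0,"ry":0,"rz":0,"gripper":0},{"tx":0,"ty":0,"tz":0.4,"rx":0,"ry":0,"rz":0,"gripper":0},{"tx":0,"ty":0,"tz":0,"rx":0,"ry":0,"rz":0,"gripper":0}]}}

```text
time_s: 6.1
tool_pos: [0.5037, -0.2668, -0.0046]
orientation: [0.221, 0.975, 0.0, -0.001]
ft_force: [-0.6, -0.2, -0.2]
width: 1.0
grip_force: 0.0
```

```bash
python3 - <<'E'
from h import *
s=state();print(s["tool_pos"],s["ft_force"],s["effort"])
f=grab_frame("side");cv2.imwrite("pics/o2.png",f["img"])
# dark finger edge: print column profile near finger
a=cv2.cvtColor(f["img"],6);print(a[180:215,326:336])
E
```

```text
[ 0.50371098 -0.26676635 -0.00464826] [-0.61205065 -0.22056375 -0.17223021] [-1.47391241e-01 -5.60137153e+01 -6.24458849e+00 -9.84626591e+00
  5.26852731e-02 -1.17167747e-01 -4.00974427e-02]
[[114  94 134 142  97  64  65  57  41  36]
 [ 72  67 111 102  57  56  65  54  37  35]
 [ 43  81 126  98  53  51  52  40  31  30]
 [ 33  73 104  80  57  45  42  36  22  25]
 [ 33  73  71  43  41  45  68  67  45  32]
 [ 31  71  77  34  34  40 100 158 148 105]
 [ 24  56  60  34  34  33  86 165 191 139]
 [ 24  35  39  31  36  26  40  73 120  92]
 [ 28  34  34  32  35  45 110  40  37  33]
 [ 23  37  32  32  40  80 185  68  26  28]
 [ 33  76  40  30  41  83 178  70  29  66]
 [ 40  82  39  35  39  46  95  36  28  84]
 [ 29  35  31  31  33  33  38  25  30  55]
 [ 32  36  31  37  29  29  33  28  41  45]
 [ 35  36  39  38  31  31  30  53  93  52]
 [ 40  34  32  41  28  31  66  89 103  47]
 [ 45  42  31  34  24  41 106 102  57  39]
 [ 48  46  38  34  27  49 137 113 112  78]
 [ 49  47  32  34  27  54 150 114 116  84]
 [ 43  44  32  30  23  53 153 106  54  43]
 [ 43  45  33  32  27  57 151 109  45  47]
 [ 67  52  40  48  45  76 146  96  45  45]
 [ 93  79  65  63  52  84 124  62  39  45]
 [ 99  99  92  78  59  61  69  43  41  43]
 [ 98  99  99  94  90  77  63  49  41  39]
 [ 95  97  98 101  98  99  91  74  54  38]
 [ 96  95  96  99  97  99  97  98  82  68]
 [ 96  97  94  95  95  91  98  96  96  99]
 [ 97  94  95  96  98  97  96  96  99  98]
 [ 93  94  98  96  94  94  97  94  95  96]
 [ 95  97  96  95  95  96  94  98  97  95]
 [ 96  96  92  93  95  97 100  95  94  98]
 [140 117 106  88  97  94  94  96  98  95]
 [163 151 157 149 125  98  91  93  91  96]
 [128 134 160 166 135 106 107 105 102 111]]
```

Emit:
{"method": "jog_arm", "body": {"rows": [{"tx":0,"ty":0,"tz":0.4,"rx":0,"ry":0,"rz":0,"gripper":0},{"tx":0,"ty":0,"tz":0.4,"rx":0,"ry":0,"rz":0,"gripper":0},{"tx":0,"ty":0,"tz":0.2,"rx":0,"ry":0,"rz":0,"gripper":0},{"tx":0,"ty":0,"tz":0,"rx":0,"ry":0,"rz":0,"gripper":0}]}}

```text
time_s: 6.48
tool_pos: [0.5039, -0.2667, -0.0145]
orientation: [0.221, 0.975, 0.0, -0.0]
ft_force: [0.0, 0.3, 0.0]
width: 0.996
grip_force: 0.0
```

Emit:
{"method": "jog_arm", "body": {"rows": [{"tx":0,"ty":0,"tz":0.2,"rx":0,"ry":0,"rz":0,"gripper":0},{"tx":0,"ty":0,"tz":0.1,"rx":0,"ry":0,"rz":0,"gripper":0},{"tx":0,"ty":0,"tz":0,"rx":0,"ry":0,"rz":0,"gripper":0}]}}

```text
time_s: 6.73
tool_pos: [0.5042, -0.2668, -0.017]
orientation: [0.221, 0.975, 0.0, -0.0]
ft_force: [0.2, 0.2, 1.0]
width: 1.001
grip_force: 0.0
```

Emit:
{"method": "jog_arm", "body": {"rows": [{"tx":0,"ty":0,"tz":0.2,"rx":0,"ry":0,"rz":0,"gripper":0},{"tx":0,"ty":0,"tz":0.1,"rx":0,"ry":0,"rz":0,"gripper":0},{"tx":0,"ty":0,"tz":0,"rx":0,"ry":0,"rz":0,"gripper":0}]}}

```text
time_s: 6.98
tool_pos: [0.5041, -0.2668, -0.0201]
orientation: [0.221, 0.975, 0.0, -0.0]
ft_force: [0.2, -0.4, 0.1]
width: 1.002
grip_force: 0.0
```

Emit:
{"method": "jog_arm", "body": {"rows": [{"tx":0,"ty":0,"tz":0,"rx":0,"ry":0,"rz":0,"gripper":1},{"tx":0,"ty":0,"tz":0,"rx":0,"ry":0,"rz":0,"gripper":1},{"tx":0,"ty":0,"tz":0,"rx":0,"ry":0,"rz":0,"gripper":1},{"tx":0,"ty":0,"tz":0,"rx":0,"ry":0,"rz":0,"gripper":1},{"tx":0,"ty":0,"tz":0,"rx":0,"ry":0,"rz":0,"gripper":1}]}}

```text
time_s: 7.4
tool_pos: [0.5046, -0.2669, -0.0195]
orientation: [0.221, 0.975, -0.0, 0.0]
ft_force: [-0.7, 0.2, 3.1]
width: 0.576
grip_force: 63.4
```

Wedge gripped (width 0.576 = 49 mm). Lifting and carrying it to the plate.

Emit:
{"method": "jog_arm", "body": {"rows": [{"tx":0,"ty":0,"tz":-0.5,"rx":0,"ry":0,"rz":0,"gripper":1},{"tx":0,"ty":0,"tz":-1.5,"rx":0,"ry":0,"rz":0,"gripper":1},{"tx":0,"ty":0,"tz":-2.0,"rx":0,"ry":0,"rz":0,"gripper":1},{"tx":0,"ty":0,"tz":-2.0,"rx":0,"ry":0,"rz":0,"gripper":1},{"tx":0,"ty":0,"tz":-1.5,"rx":0,"ry":0,"rz":0,"gripper":1}]}}

```text
time_s: 7.82
tool_pos: [0.5043, -0.2669, 0.0564]
orientation: [0.221, 0.975, 0.0, 0.0]
ft_force: [-0.4, -0.1, -1.5]
width: 0.577
grip_force: 62.7
```

Emit:
{"method": "jog_arm", "body": {"rows": [{"tx":0.9,"ty":3.46,"tz":0,"rx":0,"ry":0,"rz":0.008,"gripper":1},{"tx":0.9,"ty":3.46,"tz":0,"rx":0,"ry":0,"rz":0,"gripper":1},{"tx":0.9,"ty":3.46,"tz":0,"rx":0,"ry":0,"rz":0,"gripper":1},{"tx":0.9,"ty":3.46,"tz":0,"rx":0,"ry":0,"rz":0,"gripper":1},{"tx":0.9,"ty":3.46,"tz":0,"rx":0,"ry":0,"rz":0,"gripper":1}]}}

```text
time_s: 8.23
tool_pos: [0.5392, -0.0902, 0.0552]
orientation: [0.225, 0.974, -0.0, -0.0]
ft_force: [1.0, -0.5, -1.1]
width: 0.569
grip_force: 62.7
```

Emit:
{"method": "jog_arm", "body": {"rows": [{"tx":0.9,"ty":3.46,"tz":0,"rx":0,"ry":0,"rz":0,"gripper":1},{"tx":0.9,"ty":3.46,"tz":0,"rx":0,"ry":0,"rz":0,"gripper":1},{"tx":0.85,"ty":3.46,"tz":0,"rx":0,"ry":0,"rz":0,"gripper":1},{"tx":0,"ty":0,"tz":0,"rx":0,"ry":0,"rz":0,"gripper":1},{"tx":0,"ty":0,"tz":0,"rx":0,"ry":0,"rz":0,"gripper":1}]}}

```text
time_s: 8.65
tool_pos: [0.5612, 0.017, 0.0554]
orientation: [0.222, 0.975, 0.001, 0.0]
ft_force: [0.0, -1.7, -1.6]
width: 0.574
grip_force: 62.8
```

```bash
python3 - <<'E'
from h import *
go([.5591,.0136,-.007],154.0)
f=grab_frame("top");cv2.imwrite("pics/p1.png",f["img"]);g=grab_frame("side");cv2.imwrite("pics/p1s.png",g["img"])
a=cv2.resize(f["img"][145:235,235:345],None,fx=3.6,fy=4);b=cv2.resize(g["img"][195:285,260:360],None,fx=4,fy=4)
cv2.imwrite("pics/p1c.png",np.hstack([a,b]))
E
```

```text
t 8.65 tcp [0.5612 0.017  0.0554] yawx 154.33 z [ 0.     0.002 -1.   ] q [ 0.21  0.75 -0.46  1.88  0.53  0.63  0.54]
shift cm [ 0.04 -0.41  6.24]
rz 0.006
```

View pics/p1c.png

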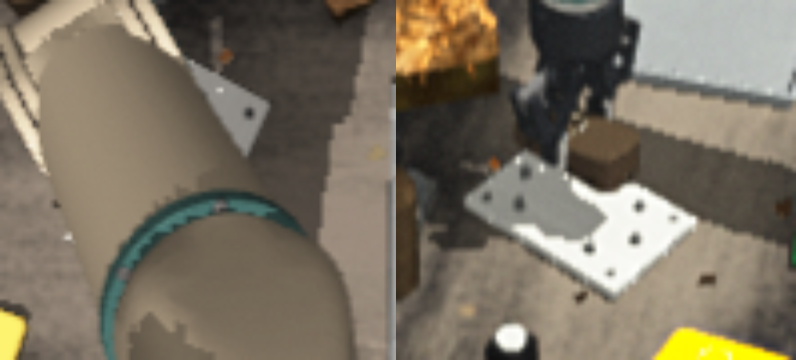

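The side crop shows the wedge held above the plate, with its thick end towards (600,160); the pins are visible as dark dots. I'll check the pin centre in the first top picture.

```bash
python3 - <<'E'
from h import *
for n,near in(("top",(282,187)),("side",(306,248))):
    f=grab_frame(n);im=cv2.imread(f"pics/{n}0.png");g=im.min(2)
    c=blob(g>(185 if n=="top" else 165),near);m=np.zeros(g.shape,np.uint8);cv2.drawContours(m,[cv2.convexHull(c)],-1,1,-1);m=cv2.erode(m,np.ones((3,3)))
    G=255-g.astype(float);d=((g<165)&(m>0)).astype(np.uint8)
    k,l,st,ce=cv2.connectedComponentsWithStats(d,connectivity=8)
    for i in range(1,k):
        ys,xs=np.nonzero(l==i);w=G[ys,xs]-50;p=(np.average(xs,weights=w),np.average(ys,weights=w))
        w=ray(f,p,.022)[0,:2]-[.5591,.0136];a=np.radians(-26);print(n,np.round(p,1),st[i,4],"plate mm",(np.array([[np.cos(a),np.sin(a)],[-np.sin(a),np.cos(a)]])@w*1000).round(1))
E
```

```text
top [279.2 160.6] 5 plate mm [70.  40.9]
top [290.5 168.6] 8 plate mm [63.4 -1.1]
top [277.4 170.6] 8 plate mm [40.  31.8]
top [303.7 172.8] 5 plate mm [ 69.7 -42.7]
top [296.6 180. ] 7 plate mm [ 40.3 -33.5]
top [265.5 194. ] 6 plate mm [-39.5  31.6]
top [258.4 201.6] 4 plate mm [-69.4  40.4]
top [284.9 203.4] 8 plate mm [-38.9 -33.8]
top [271.7 205.4] 8 plate mm [-61.9  -0.9]
top [283.  213.7] 4 plate mm [-69.  -42.6]
side [298. 231.] 1 plate mm [ 65.3 -38.6]
side [302.6 235.8] 6 plate mm [ 36.4 -30.6]
side [291.5 237.7] 5 plate mm [59.5  2.3]
side [282. 244.] 1 plate mm [63.1 46.9]
side [290.2 245.7] 6 plate mm [35.8 34.7]
side [320.4 246.1] 6 plate mm [-44.1 -31.5]
side [329. 249.] 1 plate mm [-75.4 -39.7]
side [319.2 254.4] 6 plate mm [-66.6   2.1]
side [307.7 256.7] 6 plate mm [-44.1  35.4]
side [313. 263.] 1 plate mm [-76.1  46. ]
```

Emit:
{"method": "jog_arm", "body": {"rows": [{"tx":0,"ty":0,"tz":1.0,"rx":0,"ry":0,"rz":0,"gripper":1},{"tx":0,"ty":0,"tz":1.0,"rx":0,"ry":0,"rz":0,"gripper":1},{"tx":0,"ty":0,"tz":0,"rx":0,"ry":0,"rz":0,"gripper":1},{"tx":0,"ty":0,"tz":0,"rx":0,"ry":0,"rz":0,"gripper":1}]}}

```text
time_s: 9.18
tool_pos: [0.5601, 0.0127, 0.034]
orientation: [0.225, 0.974, -0.0, -0.001]
ft_force: [0.3, -0.2, -0.7]
width: 0.573
grip_force: 62.7
```

```bash
python3 -c "
from h import *
go([.559,.0126,-.007],154.0)"
```

```text
t 9.1833 tcp [0.5601 0.0127 0.034 ] yawx 153.96 z [-0.002 -0.    -1.   ] q [ 0.2   0.78 -0.43  1.89  0.56  0.59  0.52]
shift cm [ 0.08 -0.05  4.1 ]
rz -0.001
```

Emit:
{"method": "jog_arm", "body": {"rows": [{"tx":0.08,"ty":-0.05,"tz":0.9,"rx":0,"ry":0,"rz":0,"gripper":1},{"tx":0,"ty":0,"tz":0.9,"rx":0,"ry":0,"rz":0,"gripper":1},{"tx":0,"ty":0,"tz":0.9,"rx":0,"ry":0,"rz":0,"gripper":1},{"tx":0,"ty":0,"tz":0.8,"rx":0,"ry":0,"rz":0,"gripper":1},{"tx":0,"ty":0,"tz":0.3,"rx":0,"ry":0,"rz":0,"gripper":1}]}}

```text
time_s: 9.6
tool_pos: [0.5592, 0.0131, -0.0046]
orientation: [0.225, 0.974, -0.0, -0.001]
ft_force: [0.4, -0.3, -1.4]
width: 0.569
grip_force: 62.8
```

Emit:
{"method": "jog_arm", "body": {"rows": [{"tx":0,"ty":0,"tz":0.15,"rx":0,"ry":0,"rz":0,"gripper":1},{"tx":0,"ty":0,"tz":0.1,"rx":0,"ry":0,"rz":0,"gripper":1},{"tx":0,"ty":0,"tz":0,"rx":0,"ry":0,"rz":0,"gripper":1}]}}

```text
time_s: 9.85
tool_pos: [0.5603, 0.0133, -0.0054]
orientation: [0.225, 0.974, 0.0, 0.0]
ft_force: [0.7, -0.3, -1.8]
width: 0.572
grip_force: 62.8
```

Emit:
{"method": "jog_arm", "body": {"rows": [{"tx":0,"ty":0,"tz":0.1,"rx":0,"ry":0,"rz":0,"gripper":1},{"tx":0,"ty":0,"tz":0.1,"rx":0,"ry":0,"rz":0,"gripper":1},{"tx":0,"ty":0,"tz":0,"rx":0,"ry":0,"rz":0,"gripper":1}]}}

```text
time_s: 10.1
tool_pos: [0.5603, 0.0132, -0.0072]
orientation: [0.225, 0.974, 0.0, 0.0]
ft_force: [-0.5, 0.2, -0.9]
width: 0.569
grip_force: 62.8
```

```bash
python3 -c "
from h import *
go([.559,.0126,-.007],154.0);print(state()['ft_force'])"
```

```text
t 10.1 tcp [ 0.5603  0.0132 -0.0072] yawx 153.99 z [ 0. -0. -1.] q [ 0.17  0.84 -0.38  1.91  0.61  0.5   0.48]
shift cm [ 0.09 -0.1  -0.02]
rz -0.0
[-0.48487732  0.20479359 -0.88552877]
```

Emit:
{"method": "jog_arm", "body": {"rows": [{"tx":0.08,"ty":-0.05,"tz":0.1,"rx":0,"ry":0,"rz":0,"gripper":1},{"tx":0,"ty":0,"tz":0,"rx":0,"ry":0,"rz":0,"gripper":1},{"tx":0,"ty":0,"tz":0,"rx":0,"ry":0,"rz":0,"gripper":0},{"tx":0,"ty":0,"tz":0,"rx":0,"ry":0,"rz":0,"gripper":0},{"tx":0,"ty":0,"tz":0,"rx":0,"ry":0,"rz":0,"gripper":0}]}}

```text
time_s: 10.52
tool_pos: [0.5591, 0.0131, -0.0084]
orientation: [0.225, 0.974, -0.0, -0.0]
ft_force: [-0.2, -0.4, -0.4]
width: 0.969
grip_force: 0.0
```

Emit:
{"method": "jog_arm", "body": {"rows": [{"tx":0,"ty":0,"tz":0,"rx":0,"ry":0,"rz":0,"gripper":0},{"tx":0,"ty":0,"tz":0,"rx":0,"ry":0,"rz":0,"gripper":0},{"tx":0,"ty":0,"tz":-1,"rx":0,"ry":0,"rz":0,"gripper":0},{"tx":0,"ty":0,"tz":-2.5,"rx":0,"ry":0,"rz":0,"gripper":0},{"tx":0,"ty":0,"tz":-3.5,"rx":0,"ry":0,"rz":0,"gripper":0}]}}

```text
time_s: 10.93
tool_pos: [0.557, 0.013, 0.0608]
orientation: [0.225, 0.974, -0.001, -0.003]
ft_force: [1.5, -1.0, 0.6]
width: 0.997
grip_force: 0.0
```

Emit:
{"method": "jog_arm", "body": {"rows": [{"tx":0,"ty":0,"tz":-4,"rx":0,"ry":0,"rz":0,"gripper":0},{"tx":0,"ty":0,"tz":-4,"rx":0,"ry":0,"rz":0,"gripper":0},{"tx":0,"ty":0,"tz":-4,"rx":0,"ry":0,"rz":0,"gripper":0},{"tx":0,"ty":0,"tz":-2,"rx":0,"ry":0,"rz":0,"gripper":0},{"tx":0,"ty":0,"tz":0,"rx":0,"ry":0,"rz":0,"gripper":0}]}}

```text
time_s: 11.35
tool_pos: [0.5624, 0.014, 0.2076]
orientation: [0.225, 0.974, 0.001, 0.005]
ft_force: [1.2, -0.1, -0.4]
width: 1.001
grip_force: 0.0
```

```bash
python3 - <<'E'
from h import *
s=state();print(s["tool_pos"],s["orientation"],s["ft_force"])
f=grab_frame("side");im=f["img"];h=cv2.cvtColor(im,cv2.COLOR_BGR2HSV).astype(int);H,S,V=h[...,0],h[...,1],h[...,2]
m=(H>4)&(H<22)&(S>60)&(V<125);w=np.zeros_like(m);w[220:265,282:330]=1
m=cv2.morphologyEx((m&w).astype(np.uint8),cv2.MORPH_OPEN,np.ones((3,3)));m=cv2.morphologyEx(m,cv2.MORPH_CLOSE,np.ones((5,5)))
c=max(cv2.findContours(m,0,1)[0],key=cv2.contourArea);print(cv2.contourArea(c),cv2.boundingRect(c));cv2.imwrite("pics/p2.png",im)
a=np.radians(-26);Rz=np.array([[np.cos(a),-np.sin(a)],[np.sin(a),np.cos(a)]])
pts=[]
for x,y,z in[(-55,-25,0),(-55,25,0),(55,25,0),(55,-25,0),(-55,-25,42),(-55,25,42),(55,25,18),(55,-25,18)]:
    q=Rz@[x,y];pts.append([.559+q[0]/1000,.0126+q[1]/1000,.014+z/1000])
q=cv2.convexHull(proj(f,pts).astype(np.float32));print("expected",cv2.boundingRect(q),cv2.contourArea(q))
q=Rz@[10,0];print("mark exp",proj(f,[.559+q[0]/1000,.0126+q[1]/1000,.0418]))
mm=cv2.erode(m,np.ones((5,5)))>0;ys,xs=np.nonzero(mm&(V>105));print("ring",cv2.minEnclosingCircle(np.array([xs,ys]).T.astype(np.float32)),len(xs))
E
```

```text
[0.56242456 0.01397925 0.20760669] [0.22498872 0.97434784 0.00140162 0.00493964] [ 1.16289186 -0.11050884 -0.41121606]
308.5 (291, 234, 29, 22)
expected (288, 232, 34, 27) 513.2229729287792
mark exp [[302.62772426 239.45457483]]
ring ((311.5, 245.0), 4.031229019165039) 5
```

The wedge is down and released near where I expected it. Moving over the gauge.

Emit:
{"method": "jog_arm", "body": {"rows": [{"tx":2.02,"ty":3.39,"tz":0,"rx":0,"ry":0,"rz":0,"gripper":0},{"tx":2.02,"ty":3.39,"tz":0,"rx":0,"ry":0,"rz":0,"gripper":0},{"tx":2.02,"ty":3.39,"tz":0,"rx":0,"ry":0,"rz":0,"gripper":0},{"tx":2.02,"ty":3.39,"tz":0,"rx":0,"ry":0,"rz":0,"gripper":0},{"tx":2.02,"ty":3.39,"tz":0,"rx":0,"ry":0,"rz":0,"gripper":0}]}}

```text
time_s: 11.82
tool_pos: [0.5413, 0.2107, 0.2003]
orientation: [0.225, 0.974, -0.001, -0.001]
ft_force: [0.6, 0.1, -0.4]
width: 0.999
grip_force: 0.0
```

Emit:
{"method": "jog_arm", "body": {"rows": [{"tx":2.02,"ty":3.39,"tz":0,"rx":0,"ry":0,"rz":0,"gripper":0},{"tx":2.0,"ty":3.39,"tz":0,"rx":0,"ry":0,"rz":0,"gripper":0},{"tx":0,"ty":0,"tz":0,"rx":0,"ry":0,"rz":-0.07,"gripper":0},{"tx":0,"ty":0,"tz":0,"rx":0,"ry":0,"rz":0,"gripper":0},{"tx":0,"ty":0,"tz":0,"rx":0,"ry":0,"rz":0,"gripper":0}]}}

```text
time_s: 12.23
tool_pos: [0.5354, 0.2875, 0.2001]
orientation: [0.191, 0.982, -0.001, -0.001]
ft_force: [0.2, -1.3, -0.9]
width: 0.997
grip_force: 0.0
```

```bash
python3 - <<'E'
from h import *
go([.536,.2878,.09],158)
f=grab_frame("top");im=f["img"];cv2.imwrite("pics/p3.png",im);h=cv2.cvtColor(im,cv2.COLOR_BGR2HSV).astype(int);H,S,V=h[...,0],h[...,1],h[...,2]
m=(H>4)&(H<22)&(S>60)&(V<125);w=np.zeros_like(m);w[163:215,255:312]=1
m=cv2.morphologyEx((m&w).astype(np.uint8),cv2.MORPH_OPEN,np.ones((3,3)));m=cv2.morphologyEx(m,cv2.MORPH_CLOSE,np.ones((5,5)))
c=max(cv2.findContours(m,0,1)[0],key=cv2.contourArea);print(cv2.contourArea(c))
for z in(.014,.044): say(f,"wedge",c,z)
mm=cv2.erode(m,np.ones((5,5)))>0;ys,xs=np.nonzero(mm&(V>105)&(S<110));r=cv2.minEnclosingCircle(np.array([xs,ys]).T.astype(np.float32));print("ring",r,len(xs),ray(f,r[0],.0418))
E
```

```text
t 12.2333 tcp [0.5354 0.2875 0.2001] yawx 157.97 z [-0.002 -0.002 -1.   ] q [-0.18  0.63 -0.59  1.63  0.4   1.01  0.28]
shift cm [-0.06  0.08 11.01]
rz -0.0
523.0
wedge [array([561.9,  15.3]), array([ 50.2, 108.5]), np.float64(62.2)]
wedge [array([558.5,  12.5]), array([ 48.9, 105.6]), np.float64(62.2)]
ring ((282.1363525390625, 183.18182373046875), 5.005250453948975) 12 [[0.56835168 0.00782199 0.0418    ]]
```

The wedge lies well between the pins and the mark is at (0.568, 0.008). Descending onto the grip.

Emit:
{"method": "jog_arm", "body": {"rows": [{"tx":0,"ty":0,"tz":2.5,"rx":0,"ry":0,"rz":0,"gripper":0},{"tx":0,"ty":0,"tz":2.5,"rx":0,"ry":0,"rz":0,"gripper":0},{"tx":0,"ty":0,"tz":2,"rx":0,"ry":0,"rz":0,"gripper":0},{"tx":0,"ty":0,"tz":1.5,"rx":0,"ry":0,"rz":0,"gripper":0},{"tx":0,"ty":0,"tz":0,"rx":0,"ry":0,"rz":0,"gripper":0}]}}

```text
time_s: 12.7
tool_pos: [0.5349, 0.2841, 0.113]
orientation: [0.193, 0.981, -0.003, -0.002]
ft_force: [-0.9, -0.5, -0.1]
width: 1.002
grip_force: 0.0
```

Emit:
{"method": "jog_arm", "body": {"rows": [{"tx":0,"ty":0,"tz":1,"rx":0,"ry":0,"rz":0,"gripper":0},{"tx":0,"ty":0,"tz":1,"rx":0,"ry":0,"rz":0,"gripper":0},{"tx":0,"ty":0,"tz":0.5,"rx":0,"ry":0,"rz":0,"gripper":0},{"tx":0,"ty":0,"tz":0,"rx":0,"ry":0,"rz":0,"gripper":0},{"tx":0,"ty":0,"tz":0,"rx":0,"ry":0,"rz":0,"gripper":0}]}}

```text
time_s: 13.12
tool_pos: [0.5364, 0.2883, 0.0917]
orientation: [0.191, 0.982, 0.0, 0.0]
ft_force: [-1.0, 0.3, -0.6]
width: 1.0
grip_force: 0.0
```

```bash
python3 -c "
from h import *
go([.536,.2878,.09],158);print(state()['ft_force'])
f=grab_frame('side');cv2.imwrite('pics/g1.png',f['img'])
p=state()['tool_pos'];print(proj(f,[[.536,.288,z] for z in(.006,.09,.124,.152,.178)]))"
```

```text
t 13.1167 tcp [0.5364 0.2883 0.0917] yawx 158.0 z [ 0.  0. -1.] q [-0.22  0.76 -0.52  1.73  0.5   0.79  0.2 ]
shift cm [ 0.02 -0.06  0.17]
rz -0.0
[-0.97661035  0.32331281 -0.55585837]
[[288.65253264 311.87756201]
 [287.987569   293.697047  ]
 [287.70352732 285.93117298]
 [287.46272098 279.34737941]
 [287.23330717 273.07506482]]
```

Emit:
{"method": "jog_arm", "body": {"rows": [{"tx":0,"ty":0,"tz":0,"rx":0,"ry":0,"rz":0,"gripper":1},{"tx":0,"ty":0,"tz":0,"rx":0,"ry":0,"rz":0,"gripper":1},{"tx":0,"ty":0,"tz":0,"rx":0,"ry":0,"rz":0,"gripper":1},{"tx":0,"ty":0,"tz":0,"rx":0,"ry":0,"rz":0,"gripper":1},{"tx":0,"ty":0,"tz":0,"rx":0,"ry":0,"rz":0,"gripper":1}]}}

```text
time_s: 13.58
tool_pos: [0.5365, 0.2885, 0.0919]
orientation: [0.191, 0.982, 0.0, 0.0]
ft_force: [-0.8, -0.6, 4.1]
width: 0.345
grip_force: 61.2
```

Emit:
{"method": "jog_arm", "body": {"rows": [{"tx":0,"ty":0,"tz":0,"rx":0,"ry":0,"rz":0,"gripper":1},{"tx":0,"ty":0,"tz":0,"rx":0,"ry":0,"rz":0,"gripper":1},{"tx":0,"ty":0,"tz":0,"rx":0,"ry":0,"rz":0,"gripper":1}]}}

```text
time_s: 13.83
tool_pos: [0.5365, 0.2884, 0.092]
orientation: [0.191, 0.982, 0.0, 0.0]
ft_force: [-0.5, -0.3, 3.6]
width: 0.342
grip_force: 61.2
```

```bash
python3 -c "
from h import *
go([.536,.2878,.09],158);print(state()['ft_force'],state()['width'])
f=grab_frame('side');cv2.imwrite('pics/g2.png',f['img']);cv2.imwrite('pics/g2t.png',grab_frame('top')['img'])"
```

```text
t 13.8333 tcp [0.5365 0.2884 0.092 ] yawx 158.01 z [ 0.  0. -1.] q [-0.22  0.76 -0.52  1.73  0.5   0.79  0.2 ]
shift cm [ 0.02 -0.08  0.2 ]
rz 0.0
[-0.45330393 -0.30397722  3.60343381] 0.3422376414684894
```

Grip held (width 0.342 = 29 mm). Lifting straight out of the socket and carrying it over.

Emit:
{"method": "jog_arm", "body": {"rows": [{"tx":0,"ty":0,"tz":-0.5,"rx":0,"ry":0,"rz":0,"gripper":1},{"tx":0,"ty":0,"tz":-1.5,"rx":0,"ry":0,"rz":0,"gripper":1},{"tx":0,"ty":0,"tz":-2,"rx":0,"ry":0,"rz":0,"gripper":1},{"tx":0,"ty":0,"tz":-3,"rx":0,"ry":0,"rz":0,"gripper":1},{"tx":0,"ty":0,"tz":-3,"rx":0,"ry":0,"rz":0,"gripper":1}]}}

```text
time_s: 14.35
tool_pos: [0.5351, 0.2873, 0.1912]
orientation: [0.191, 0.982, -0.001, -0.002]
ft_force: [0.9, 0.6, -3.3]
width: 0.344
grip_force: 60.5
```

Emit:
{"method": "jog_arm", "body": {"rows": [{"tx":-1.59,"ty":-2.5,"tz":-1,"rx":0,"ry":0,"rz":0,"gripper":1},{"tx":-1.59,"ty":-2.5,"tz":0,"rx":0,"ry":0,"rz":0,"gripper":1},{"tx":-1.59,"ty":-2.5,"tz":0,"rx":0,"ry":0,"rz":0,"gripper":1},{"tx":-1.59,"ty":-2.5,"tz":0,"rx":0,"ry":0,"rz":0,"gripper":1},{"tx":-1.59,"ty":-2.5,"tz":0,"rx":0,"ry":0,"rz":0,"gripper":1}]}}

```text
time_s: 14.77
tool_pos: [0.5627, 0.1408, 0.2011]
orientation: [0.191, 0.982, -0.0, -0.001]
ft_force: [1.0, -0.6, -2.2]
width: 0.346
grip_force: 60.6
```

Emit:
{"method": "jog_arm", "body": {"rows": [{"tx":-1.59,"ty":-2.5,"tz":0,"rx":0,"ry":0,"rz":0,"gripper":1},{"tx":-1.59,"ty":-2.5,"tz":0,"rx":0,"ry":0,"rz":0,"gripper":1},{"tx":-1.59,"ty":-2.5,"tz":0,"rx":0,"ry":0,"rz":0,"gripper":1},{"tx":-1.59,"ty":-2.5,"tz":0,"rx":0,"ry":0,"rz":0,"gripper":1},{"tx":-1.59,"ty":-2.5,"tz":0,"rx":0,"ry":0,"rz":0,"gripper":1}]}}

```text
time_s: 15.18
tool_pos: [0.5895, -0.0048, 0.201]
orientation: [0.191, 0.982, -0.0, -0.001]
ft_force: [1.0, 1.0, -3.1]
width: 0.346
grip_force: 60.6
```

Emit:
{"method": "jog_arm", "body": {"rows": [{"tx":0,"ty":0,"tz":0,"rx":0,"ry":0,"rz":0.079,"gripper":1},{"tx":0,"ty":0,"tz":0,"rx":0,"ry":0.1,"rz":0,"gripper":1},{"tx":0,"ty":0,"tz":0,"rx":0,"ry":0.115,"rz":0,"gripper":1},{"tx":0,"ty":0,"tz":0,"rx":0,"ry":0,"rz":0,"gripper":1},{"tx":0,"ty":0,"tz":0,"rx":0,"ry":0,"rz":0,"gripper":1}]}}

```text
time_s: 15.6
tool_pos: [0.5905, -0.0048, 0.1992]
orientation: [0.23, 0.967, 0.025, -0.106]
ft_force: [-0.5, 0.3, -3.1]
width: 0.342
grip_force: 60.0
```

```bash
python3 - <<'E'
from h import *
n=np.array([.191,-.095,.977]);mk=np.array([.5684,.008,.0418])
go(mk+n*(.086+.03),153.5);s=state();print(s["ft_force"],s["width"])
p=s["tool_pos"];z=Ro.from_quat(s["orientation"]).as_matrix()[:,2]
for nm in("side","top"):
    f=grab_frame(nm);cv2.imwrite(f"pics/h_{nm}.png",f["img"])
    print(nm,"foot A",proj(f,p+z*.086),"foot B",proj(f,p+[0,0,.028]+z*.114),"mark",proj(f,mk))
f=grab_frame("side");print(cv2.cvtColor(f["img"],6)[190:250:1,290:318])
E
```

```text
t 15.6 tcp [ 0.5905 -0.0048  0.1992] yawx 153.29 z [-0.193  0.096 -0.976] q [ 0.36  0.73 -0.62  1.48  0.29  1.23  0.82]
shift cm [-0.88  0.16  4.32]
rz -0.004
[-0.45885977  0.27559165 -3.09714412] 0.3421212634796148
side foot A [[301.1919823  222.25097256]] foot B [[302.54228721 222.89333033]] mark [[302.52825992 239.39144419]]
top foot A [[281.44432714 178.00452173]] foot B [[280.42624047 179.89482028]] mark [[282.07675722 183.1652243 ]]
[[ 38  58 140 ... 198 196 197]
 [ 36  54 123 ... 194 195 199]
 [ 30  51 102 ... 195 195 195]
 ...
 [173 191 250 ...  89  73  60]
 [243 244 251 ...  75  60  57]
 [246 246 246 ...  64  60  57]]
```

```bash
python3 - <<'E'
import cv2,numpy as np
np.set_printoptions(linewidth=250,threshold=10**6)
a=cv2.cvtColor(cv2.imread("pics/h_side.png"),6);b=cv2.cvtColor(cv2.imread("pics/p2.png"),6)
print("cols 290..314");
for r in range(196,236): print(r,a[r,290:315])
d=cv2.imread("pics/h_side.png").max(2).astype(int)
E
```

```text
cols 290..314
196 [ 84  87  82 134 176  50  18  26  32  31  27  21  79 219 149 124 111 175 142 173 197 195 196 195 195]
197 [ 65  41  36  57  46  16  22  30  32  27  27  21  56 171 210 205 129 178 132 197 199 195 196 194 194]
198 [ 68  45  17  17  12  17  20  28  29  27  22  27  51 132 199 217 178 140 152 197 198 194 193 192 191]
199 [ 72  66  32  18  17  13  19  24  24  25  56  92  95 117 116 148 202 135 177 200 195 193 193 191 193]
200 [ 76  79  69  55  31  34  19  18  27  92 191 182 105  95 102 170 181 154 196 197 194 194 191 192 189]
201 [ 76  88 100 104  92 107  81  59  81 186 250 195 107  92 108 202 137 174 196 193 194 191 193 193 191]
202 [ 78  95 114 126 130 150 137 127 148 200 199 144 121 133 177 184 152 194 198 193 192 194 197 194 192]
203 [ 82 103 126 131 130 139 150 150 150 148 144 141 119 127 209 143 179 196 194 195 196 194 191 192 192]
204 [ 88 112 129 135 137 129 129 142 153 176 189 177 138 135 182 128 189 194 195 193 192 192 193 191 192]
205 [ 81  90 108 130 129 115  97 138 181 207 203 178 176 202 185 171 189 191 192 191 193 193 193 192 193]
206 [ 55  60  69 103 108  
[... 2378 characters left out ...]
221 170  87  66  59  66  67  66  64  72  76  76  78  82  84  80]
230 [138 107 102 109 142 222 255 247 237 241 246 214 165  84  64  60  66  67  66  73  75  79  81  82  81]
231 [138 130 148 187 235 252 251 222 153 182 255 255 248 222 131  74  59  63  65  73  79  81  79  76  77]
232 [125 145 216 242 251 250 251 231 120 156 251 255 255 255 233 183 131  99  61  71  74  74  76  75  77]
233 [161 239 252 251 250 251 255 224 119 142 195 237 249 247 255 250 234 197 122 108  74  69  73  75  78]
234 [239 255 253 252 253 242 219 123  77  81  89 131 185 185 234 250 255 251 223 183 132 112 108  76  76]
235 [255 255 247 255 239 158  97  77  79  82  76  80  85  87 128 190 218 232 250 246 243 175 143 117 122]
```

```bash
python3 - <<'E'
import cv2,numpy as np
np.set_printoptions(linewidth=250,threshold=10**6)
for n in("p2","h_side"):
    b=cv2.cvtColor(cv2.imread(f"pics/{n}.png"),6);print(n)
    for r in range(231,250): print(r,b[r,292:318])
E
```

```text
p2
231 [ 67  89 119 144 144 112  75  90 147 146 135 118  83  67  67  66  69  75  80  83  79  80  80  78  79  77]
232 [110 133 141 145 143 119  72  90 139 149 148 155 122  97  75  63  65  73  79  79  77  77  79  79  78  79]
233 [231 225 157 142 143 120  88  99 113 129 136 138 144 134 119  97  67  68  74  71  74  76  77  77  78  82]
234 [255 255 227 165 118  88  85  84  85  95 109 104 127 141 145 134 107  88  75  68  70  74  81  78  76  79]
235 [249 255 242 156  86  82  85  84  84  82  79  84  99 114 118 126 135 126 130  97  73  68  76  78  77  79]
236 [211 232 160  89  82  85  85  84  83  80  93 115 134 128  87  92 110 150 210 213 168  98  83  73  73  81]
237 [119 124  85  80  83  86  83  83  88  89 138 125 143 138 136 140  94 122 193 226 201 183 173  91  80  77]
238 [ 74  84  79  83  87  85  85  96 129  94 139  93  82  96 145 182  91  80  89 102 128 189 204 192 129  79]
239 [ 80  84  86  85  85  83  94 138 136  84  93 118  83  77 113 203  98  80  80  77  81  93 136 203 139  83]
240 [ 78  87  88  87  89  84  96 153  88  88  92 127  92  79 103 184  94  85  83  85  85  80  84  98  86  8
[... 2285 characters left out ...]
55 61 71 76 84 96 86 87 89 88 86 82 86 85 85 84 85 87 84 87 84 83]
244 [59 40 30 42 46 47 51 58 67 75 79 84 85 84 88 85 84 87 87 85 86 84 87 86 86 86]
245 [107  83  35  35  39  45  45  48  51  58  68  73  80  83  84  87  85  88  86  85  86  85  83  86  88  87]
246 [190 144  94  52  35  38  41  45  43  49  46  52  61  72  78  83  87  88  84  86  85  86  88  94  83  74]
247 [250 223 152 116  79  53  34  38  42  44  45  42  47  52  59  65  72  81  90  87  91  93  90  90  72  59]
248 [252 251 226 219 144 114  65  39  41  41  41  44  49  44  46  44  50  63  70  76  82  82  80  73  63  57]
249 [246 247 250 252 228 222 129  82  54  41  31  42  45  46  45  48  43  47  52  56  59  60  61  61  59  54]
```

The ring's dot is at side px (303,239.5), as predicted, and the foot at about (302,222), which agrees with the rigid tool-axis model. Approaching along the normal.

Emit:
{"method": "jog_arm", "body": {"rows": [{"tx":-0.44,"ty":0.08,"tz":1.5,"rx":0,"ry":0,"rz":0,"gripper":1},{"tx":-0.44,"ty":0.08,"tz":1.5,"rx":0,"ry":0,"rz":0,"gripper":1},{"tx":0,"ty":0,"tz":1.5,"rx":0,"ry":0,"rz":0,"gripper":1},{"tx":0,"ty":0,"tz":1.0,"rx":0,"ry":0,"rz":0,"gripper":1},{"tx":0,"ty":0,"tz":0.5,"rx":0,"ry":0,"rz":0,"gripper":1}]}}

```text
time_s: 16.17
tool_pos: [0.5856, 0.0009, 0.1406]
orientation: [0.227, 0.968, 0.024, -0.105]
ft_force: [-0.3, -0.5, -2.9]
width: 0.344
grip_force: 60.0
```

Emit:
{"method": "jog_arm", "body": {"rows": [{"tx":0,"ty":0,"tz":0,"rx":0,"ry":0,"rz":0,"gripper":1},{"tx":0,"ty":0,"tz":0,"rx":0,"ry":0,"rz":0,"gripper":1},{"tx":0,"ty":0,"tz":0,"rx":0,"ry":0,"rz":0,"gripper":1}]}}

```text
time_s: 16.42
tool_pos: [0.5878, 0.0005, 0.1422]
orientation: [0.228, 0.968, 0.025, -0.103]
ft_force: [0.2, 0.8, -2.2]
width: 0.348
grip_force: 60.0
```

```bash
cat > a.py <<'E'
from h import *
np.set_printoptions(linewidth=250,threshold=10**6)
n=np.array([.191,-.095,.977]);mk=np.array([.5684,.008,.0418])
go(mk+n*.086,153.5);s=state();print(s["ft_force"],"axial",s["ft_force"]@n)
p=s["tool_pos"];z=Ro.from_quat(s["orientation"]).as_matrix()[:,2]
f=grab_frame("side");cv2.imwrite("pics/k%d.png"%(s["time_s"]*100),f["img"])
print("foot A",proj(f,p+z*.086),"B",proj(f,p+[0,0,.028]+z*.114),"mark",proj(f,mk))
b=cv2.cvtColor(f["img"],6)
for r in range(226,247): print(r,b[r,290:316])
E
python3 a.py
```

```text
t 16.4167 tcp [5.878e-01 5.000e-04 1.422e-01] yawx 153.5 z [-0.189  0.095 -0.977] q [ 0.34  0.78 -0.6   1.55  0.32  1.11  0.8 ]
shift cm [-0.11 -0.19  1.65]
rz 0.0
[ 0.24694684  0.82343493 -2.17269505] axial -2.1537825328152143
foot A [[301.54992004 235.88513655]] B [[302.84311368 236.5381867 ]] mark [[302.52825992 239.39144419]]
226 [ 71  73  76 108 129 139 142 147 172 241 253 254 253 250 246 253 254 254 229  88  69  75  78  79  81  77]
227 [ 72  72  77  99 115 126 130 136 171 249 254 254 253 235 222 254 254 255 195  74  70  76  79  79  78  77]
228 [ 69  72  77  88 103 111 119 126 176 250 254 254 253 222 244 254 255 255 131  64  74  75  79  80  82  79]
229 [106 109 101  79  94 101 105 117 180 254 254 254 253 238 254 254 255 253  93  61  71  78  80  86  80  81]
230 [140 138 134 109  91  89  96 106 169 251 254 254 250 252 254 254 255 188  70  65  77  79  83  76  80  79]
231 [136 133 147 178 141  89  82  92 144 233 254 251 234 254 254 254 242  84  52  68  79  80  78  76  78  79]
232 [125 144 217 244 231 173 115  85 118 204 254 252 230 254 254 249 171  89  59  68  74  73  77  74  79  77
[... 763 characters left out ...]
135 201]
240 [ 68  38  43  45  43  45  43  39  59 125  49  51  76 130  89  80 102 181  97  82  82  80  81  77  84  93]
241 [ 64  42  47  48  49  44  41  44  68 105 114 177 133 138 132 104  85  93  84  85  84  84  84  85  81  80]
242 [ 60  36  46  43  49  48  48  64  84  93 137 194 142 144 141 110  82  83  82  82  84  86  85  87  86  83]
243 [64 33 40 42 44 45 50 60 73 80 85 98 86 87 89 87 86 84 86 84 86 86 84 88 87 86]
244 [67 52 56 45 32 42 45 46 51 57 64 74 80 82 84 87 85 83 85 85 83 85 86 85 84 83]
245 [66 65 95 83 35 36 41 43 43 44 51 58 67 71 79 83 86 88 89 85 87 86 86 86 86 87]
246 [ 57  65 130 140  96  52  35  39  40  42  44  47  46  51  60  67  80  82  86  87  87  85  87  86  87  92]
```

```bash
cat >> h.py <<'E'
def avg(k=8):
    P=[];F=[];Q=[]
    for i in range(k):
        s=state();P.append(s["tool_pos"]);F.append(s["ft_force"]);Q.append(s["orientation"]);grab_frame("side")
    R=Ro.from_quat(Q).mean().as_matrix();return np.mean(P,0),np.std(P,0),np.mean(F,0),R
E
python3 - <<'E'
from h import *
n=np.array([.191,-.095,.977]);mk=np.array([.5684,.008,.0418])
p,sd,F,R=avg();print(p,sd,F,F@n,R[:,2]);print("shift cm",R.T@(mk+n*.086-p)*100)
E
```

```text
[5.87516207e-01 2.39697767e-04 1.41651381e-01] [2.31776235e-04 5.87714205e-05 2.90839072e-04] [ 0.28682859 -0.02941717 -2.92454777] -2.7997042767421876 [-0.18983076  0.09523862 -0.97718672]
shift cm [-0.1188424  -0.1575049   1.59399262]
```

Emit:
{"method": "jog_arm", "body": {"rows": [{"tx":-0.25,"ty":-0.15,"tz":0.4,"rx":0,"ry":0,"rz":0,"gripper":1},{"tx":0,"ty":0,"tz":0.4,"rx":0,"ry":0,"rz":0,"gripper":1},{"tx":0,"ty":0,"tz":0.3,"rx":0,"ry":0,"rz":0,"gripper":1},{"tx":0,"ty":0,"tz":0,"rx":0,"ry":0,"rz":0,"gripper":1},{"tx":0,"ty":0,"tz":0,"rx":0,"ry":0,"rz":0,"gripper":1}]}}

```text
time_s: 17.28
tool_pos: [0.5862, -0.0011, 0.1294]
orientation: [0.228, 0.968, 0.025, -0.105]
ft_force: [0.0, -0.1, -2.8]
width: 0.344
grip_force: 60.0
```

```bash
cat > b.py <<'E'
from h import *
np.set_printoptions(linewidth=250,threshold=10**6)
n=np.array([.191,-.095,.977]);mk=np.array([.5684,.008,.0418])
p,sd,F,R=avg(5);print(state()["time_s"],p.round(4),F.round(2),"axial",(F@n).round(2),R[:,2].round(3));print("shift cm",(R.T@(mk+n*.086-p)*100).round(2))
f=grab_frame("side");b=cv2.cvtColor(f["img"],6)
for r in range(228,246): print(r,b[r,292:314])
E
python3 b.py
```

```text
17.5333 [ 0.5865 -0.001   0.1298] [ 0.37  0.13 -2.56] axial -2.44 [-0.191  0.095 -0.977]
shift cm [0.1  0.   0.43]
228 [ 75  81 136 140 145 148 150 190 254 254 253 253 248 249 254 255 255 124  67  73  80  85]
229 [104 104 122 126 135 139 161 218 254 254 253 252 217 240 254 255 255 103  65  75  81  82]
230 [133 124 103 110 120 130 162 227 254 254 254 253 237 250 254 254 245  89  69  76  79  80]
231 [147 168 102  98 106 114 158 237 254 254 253 250 253 254 254 253 182  70  71  79  78  77]
232 [218 242 159  87  95 107 150 225 253 254 253 235 253 254 254 254 117  60  68  76  77  75]
233 [253 255 239 103  85  98 129 197 246 254 253 235 254 254 254 239 121 103  70  70  75  71]
234 [253 255 255 119  75  84 100 165 252 255 254 251 254 254 247 241 216 181 128 110 105  75]
235 [247 255 243  98  51  64  76 101 220 255 254 254 255 229 178 225 248 244 243 177 143 116]
236 [193 224 140  49  36  42  55  68 136 226 245 232 247 169  85 122 189 235 255 236 201 162]
237 [ 68  90  48  35  39  39  41  38  70 132 162 157 196 191 129 130  93 130 197 220 209 204]
238 [ 32  40  41  39  45  44  40  46  86 142 158 185 217 173 142 176  84  76  89  97 128 188]
239 [ 37  42  43  44  42  42  50  98  77 111 136 167 163 109 109 201  95  76  81  77  79  96]
240 [ 45  42  44  46  45  42  59 122  48  68  88  95  74  78 100 184  94  82  83  83  83  76]
241 [ 47  48  44  45  43  44  48  90 111 172 133 132 129 101  81  91  82  83  83  86  86  84]
242 [ 43  48  48  46  46  56  63  78 135 195 140 139 140 110  85  81  86  85  85  87  86  84]
243 [42 41 43 49 50 65 70 77 85 96 84 87 88 85 83 85 85 84 83 88 85 85]
244 [55 41 31 41 46 46 50 56 66 75 80 83 84 85 86 83 84 88 86 85 85 85]
245 [98 87 36 37 37 44 45 45 52 59 64 73 78 83 87 86 86 85 84 84 83 84]
```

Foot centre is at (302.6,238.2), heading for the ring's dot at (303,239.5), so it's on target. Pressing in small steps.

Emit:
{"method": "jog_arm", "body": {"rows": [{"tx":0,"ty":0,"tz":0.2,"rx":0,"ry":0,"rz":0,"gripper":1},{"tx":0,"ty":0,"tz":0.15,"rx":0,"ry":0,"rz":0,"gripper":1},{"tx":0,"ty":0,"tz":0,"rx":0,"ry":0,"rz":0,"gripper":1}]}}

```text
time_s: 17.83
tool_pos: [0.5855, -0.0008, 0.1261]
orientation: [0.228, 0.968, 0.024, -0.105]
ft_force: [-0.2, -0.8, -3.2]
width: 0.347
grip_force: 60.0
```

Emit:
{"method": "jog_arm", "body": {"rows": [{"tx":0,"ty":0,"tz":0.1,"rx":0,"ry":0,"rz":0,"gripper":1},{"tx":0,"ty":0,"tz":0,"rx":0,"ry":0,"rz":0,"gripper":1}]}}

```text
time_s: 18.0
tool_pos: [0.5858, -0.0007, 0.1256]
orientation: [0.228, 0.968, 0.025, -0.104]
ft_force: [-0.4, 0.4, -2.8]
width: 0.339
grip_force: 60.1
```

Emit:
{"method": "jog_arm", "body": {"rows": [{"tx":0,"ty":0,"tz":0.1,"rx":0,"ry":0,"rz":0,"gripper":1},{"tx":0,"ty":0,"tz":0,"rx":0,"ry":0,"rz":0,"gripper":1}]}}

```text
time_s: 18.17
tool_pos: [0.5859, -0.0007, 0.1252]
orientation: [0.228, 0.968, 0.025, -0.104]
ft_force: [-0.1, -1.5, 4.6]
width: 0.339
grip_force: 60.8
```

Emit:
{"method": "jog_arm", "body": {"rows": [{"tx":0,"ty":0,"tz":0.1,"rx":0,"ry":0,"rz":0,"gripper":1},{"tx":0,"ty":0,"tz":0,"rx":0,"ry":0,"rz":0,"gripper":1}]}}

```text
time_s: 18.33
tool_pos: [0.5856, -0.0006, 0.124]
orientation: [0.228, 0.968, 0.025, -0.104]
ft_force: [0.3, -1.2, 5.5]
width: 0.342
grip_force: 60.9
```

```bash
sed -i '/^f=/,$d' b.py; python3 b.py
```

```text
18.5833 [ 0.5856 -0.0006  0.1239] [-0.04 -0.84  4.79] axial 4.75 [-0.19   0.095 -0.977]
shift cm [ 0.13  0.   -0.17]
```

Emit:
{"method": "jog_arm", "body": {"rows": [{"tx":0,"ty":0,"tz":0.12,"rx":0,"ry":0,"rz":0,"gripper":1},{"tx":0,"ty":0,"tz":0.12,"rx":0,"ry":0,"rz":0,"gripper":1},{"tx":0,"ty":0,"tz":0.12,"rx":0,"ry":0,"rz":0,"gripper":1},{"tx":0,"ty":0,"tz":0.08,"rx":0,"ry":0,"rz":0,"gripper":1},{"tx":0,"ty":0,"tz":0,"rx":0,"ry":0,"rz":0,"gripper":1}]}}

```text
time_s: 19.0
tool_pos: [0.5849, -0.0002, 0.1197]
orientation: [0.228, 0.968, 0.025, -0.104]
ft_force: [0.6, -2.4, 9.0]
width: 0.342
grip_force: 61.4
```

```bash
sed -i 's/avg(5)/avg(12)/' b.py; python3 b.py; python3 -c "
from h import *
f=grab_frame('side')['img'];cv2.imwrite('pics/fin.png',f)
g=grab_frame('top')['img'];cv2.imwrite('pics/fint.png',g)
a=cv2.resize(f[195:260,275:340],None,fx=9,fy=9,interpolation=cv2.INTER_CUBIC);cv2.imwrite('pics/finc.png',a)"
```

```text
19.6 [ 5.849e-01 -2.000e-04  1.199e-01] [ 0.23 -1.46  7.98] axial 7.98 [-0.19   0.095 -0.977]
shift cm [ 0.13 -0.   -0.58]
```

View pics/finc.png

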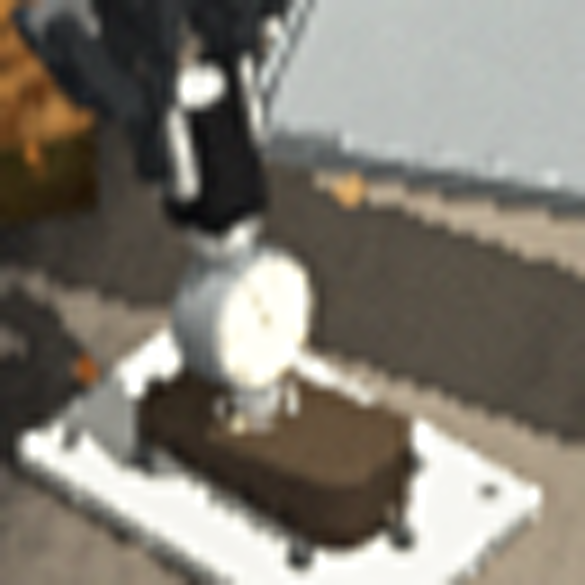

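The foot stands on the ring with the gauge square to the slope, and the wedge lies between the pins. The dial centre is near crop (265,318), with the pointer a little left of upright, so I estimate about 5 mm sunk. Advancing 1.5 mm more.

Emit:
{"method": "jog_arm", "body": {"rows": [{"tx":0,"ty":0,"tz":0.08,"rx":0,"ry":0,"rz":0,"gripper":1},{"tx":0,"ty":0,"tz":0.07,"rx":0,"ry":0,"rz":0,"gripper":1},{"tx":0,"ty":0,"tz":0,"rx":0,"ry":0,"rz":0,"gripper":1},{"tx":0,"ty":0,"tz":0,"rx":0,"ry":0,"rz":0,"gripper":1}]}}

```text
time_s: 20.03
tool_pos: [0.5847, -0.0001, 0.1186]
orientation: [0.228, 0.968, 0.025, -0.104]
ft_force: [-0.4, -2.3, 9.2]
width: 0.341
grip_force: 61.5
```

```bash
python3 b.py; python3 - <<'E'
from h import *
np.set_printoptions(linewidth=250,threshold=10**6)
b=np.mean([cv2.cvtColor(grab_frame("side")["img"],6) for _ in range(3)],0).astype(int);a=cv2.cvtColor(cv2.imread("pics/fin.png"),6)
for n,i in(("before",a),("after",b)):
    print(n)
    for r in range(222,240): print(r,i[r,298:311])
E
```

```text
20.6333 [ 5.847e-01 -1.000e-04  1.186e-01] [ 0.31 -1.82  9.32] axial 9.33 [-0.19   0.095 -0.977]
shift cm [ 0.14 -0.   -0.71]
before
222 [155 146 189 190 179 121 122 107  91  71  70  77  73]
223 [129 134 147 161 171 159 201 179 169 114  70  70  77]
224 [102 113 133 167 184 222 245 244 249 209 126  70  74]
225 [140 148 157 173 226 254 254 250 254 254 223  86  71]
226 [174 175 189 219 238 254 254 250 254 254 252 107  69]
227 [170 175 210 246 247 245 253 252 253 254 254 142  68]
228 [163 184 234 254 254 231 253 253 253 254 255 161  71]
229 [152 192 248 254 254 248 244 253 254 254 254 142  69]
230 [149 202 253 254 254 252 218 250 254 254 253 123  66]
231 [143 210 254 252 253 253 242 250 254 253 253 114  69]
232 [137 196 250 251 253 253 253 253 254 253 229  85  65]
233 [125 190 247 254 254 253 253 253 254 255 184 103  67]
234 [110 182 253 254 254 253 253 254 255 255 223 177 129]
235 [ 95 150 246 248 252 254 254 254 250 210 243 244 241]
236 [ 82 117 187 218 236 255 254 247 159 117 188 237 255]
237 [ 56  71 113 177 209 242 226 185 126 127  91 130 195]
238 [ 38  46  73 124 154 166 165 199 14
[... 426 characters left out ...]
 70]
228 [161 183 234 253 254 253 238 253 253 254 255 161  68]
229 [152 190 248 254 254 254 227 254 254 254 254 141  68]
230 [150 201 254 254 254 253 203 251 254 254 253 123  67]
231 [145 210 254 252 253 253 220 250 254 253 253 113  67]
232 [137 202 249 251 253 253 248 253 254 253 228  84  65]
233 [130 195 246 254 254 253 253 253 254 255 184 103  67]
234 [111 188 253 254 254 253 253 254 254 255 222 176 128]
235 [ 97 154 245 248 251 254 254 254 249 210 243 243 241]
236 [ 80 121 187 218 236 254 254 247 160 118 187 237 255]
237 [ 54  72 113 176 208 242 227 185 126 126  89 130 196]
238 [ 39  44  75 122 156 164 163 200 143 173  83  74  87]
239 [ 50  95  80 141 155 176 191 200 115 196  94  77  80]
```

```bash
python3 - <<'E'
from h import *
n=np.array([.191,-.095,.977]);s=state();X=Ro.from_quat(s["orientation"]).as_matrix()[:,0];f=grab_frame("side")
c=np.array([.5684,.008,.0418])+n*.044+X*.012;r=np.cross(-X,n)
for k in(4.5,5,5.5,6,6.5,7,7.5):
    a=k*.36-2.35;q=proj(f,[c,c+.02*(np.cos(a)*n+np.sin(a)*r)]);print(k,q[0].round(1),(q[1]-q[0]).round(2))
E
```

```text
4.5 [303.  229.9] [-3.39 -1.62]
5 [303.  229.9] [-2.92 -2.58]
5.5 [303.  229.9] [-2.35 -3.46]
6 [303.  229.9] [-1.71 -4.23]
6.5 [303.  229.9] [-1.02 -4.85]
7 [303.  229.9] [-0.29 -5.32]
7.5 [303.  229.9] [ 0.44 -5.61]
```

The pointer reads about 7.1 mm, slightly past the target. Backing off 0.5 mm.

Emit:
{"method": "jog_arm", "body": {"rows": [{"tx":0,"ty":0,"tz":-0.05,"rx":0,"ry":0,"rz":0,"gripper":1},{"tx":0,"ty":0,"tz":0,"rx":0,"ry":0,"rz":0,"gripper":1},{"tx":0,"ty":0,"tz":0,"rx":0,"ry":0,"rz":0,"gripper":1},{"tx":0,"ty":0,"tz":0,"rx":0,"ry":0,"rz":0,"gripper":1}]}}

```text
time_s: 21.17
tool_pos: [0.5848, -0.0001, 0.1191]
orientation: [0.228, 0.968, 0.025, -0.104]
ft_force: [0.5, -0.9, 8.0]
width: 0.341
grip_force: 61.5
```

```bash
python3 b.py; python3 - <<'E'
from h import *
np.set_printoptions(linewidth=250)
b=np.mean([cv2.cvtColor(grab_frame("side")["img"],6) for _ in range(3)],0).astype(int)
for r in range(223,234): print(r,b[r,298:311])
E
```

```text
21.7667 [ 5.848e-01 -1.000e-04  1.190e-01] [ 0.19 -1.56  8.8 ] axial 8.78 [-0.19   0.095 -0.977]
shift cm [ 0.14 -0.   -0.66]
223 [131 136 156 162 157 159 199 180 167 114  69  69  76]
224 [105 110 134 164 178 220 244 244 249 208 126  69  74]
225 [140 148 154 172 222 253 254 250 254 254 224  87  71]
226 [174 178 189 217 231 250 254 250 254 254 252 107  67]
227 [171 176 210 246 246 247 245 253 253 254 254 140  70]
228 [162 182 234 254 254 253 230 253 253 254 255 161  71]
229 [152 190 249 254 254 253 238 253 253 254 254 141  66]
230 [148 201 253 254 253 252 233 250 254 254 253 124  67]
231 [144 210 254 252 253 252 243 242 253 253 253 114  66]
232 [138 201 249 250 253 253 252 248 254 253 227  85  65]
233 [129 198 246 254 254 253 253 253 254 255 183 102  68]
```

```bash
python3 -c "
from cell import *
print(job_done())"
```

```text
the job is handed in; nothing more can be done
None
```

The wedge lies flat between the six pins, released, and the gauge is held pressed on the ringed spot, square to the slope, with its grip sunk about 6.5 mm by the pointer and force. I handed the job in at about 22 s, with no verdict returned.

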